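# Tap a stack of blank plates square in the jogging tray

### The job

Lay the loose aluminium plate flat on top of the untidy stack in the sloping tray, its long side up the slope like the others, and let go of it. Then tap the edges of the stack gently until all five plates lie flush against both fences of the tray, one square block, without hammering the fences. Leave the other things on the cabinet where they are.

Things in the scene. Friction and masses are not known exactly. Their poses are not given: they have to be found in the camera images.
- tray: sloping plywood tray, fixed; bed 160 mm (up the slope) x 170 mm (across), sloping 24 degrees down towards the robot. Origin: low left corner of the bed surface, where the fences' inner faces meet, 40 mm above the table. x: up the slope along the bed; y: to the left, along the low fence; z: square to the bed, up. Bed: x 0 to 160, y -170 to 0 mm. Plates stay on it by friction, slide when pushed
- fence: the tray's two rigid aluminium fences, one piece with the same origin and axes as the tray; 12 mm thick, standing 38 mm above the bed: the low fence has its inner face at x = 0, the left fence at y = 0; the other two sides of the bed are open. Pressing on it is gentle while the force stays below 30 N
- plate_1_mid (a point): plain aluminium blank plate, 90 (its x) x 60 (its y) x 6 (its z) mm, 88 g, all five alike; this point is its centre. Number 1 from the bottom of the untidy stack on the tray bed (centres 3, 9, 15, 21 mm above the bed); long side roughly up the slope, astray by up to 8 mm and 0.12 rad, at least 25 mm clear of the left fence
- plate_2_mid (a point): plain aluminium blank plate, 90 (its x) x 60 (its y) x 6 (its z) mm, 88 g, all five alike; this point is its centre. Number 2 from the bottom of the untidy stack on the tray bed (centres 3, 9, 15, 21 mm above the bed); long side roughly up the slope, astray by up to 8 mm and 0.12 rad, at least 25 mm clear of the left fence
- plate_3_mid (a point): plain aluminium blank plate, 90 (its x) x 60 (its y) x 6 (its z) mm, 88 g, all five alike; this point is its centre. Number 3 from the bottom of the untidy stack on the tray bed (centres 3, 9, 15, 21 mm above the bed); long side roughly up the slope, astray by up to 8 mm and 0.12 rad, at least 25 mm clear of the left fence
- plate_4_mid (a point): plain aluminium blank plate, 90 (its x) x 60 (its y) x 6 (its z) mm, 88 g, all five alike; this point is its centre. Number 4 from the bottom of the untidy stack on the tray bed (centres 3, 9, 15, 21 mm above the bed); long side roughly up the slope, astray by up to 8 mm and 0.12 rad, at least 25 mm clear of the left fence
- plate_5_mid (a point): plain aluminium blank plate, 90 (its x) x 60 (its y) x 6 (its z) mm, 88 g, all five alike; this point is its centre. The loose plate, lying flat on the table to the right of the tray
- tissue_packet: bystander: packet of lens tissue lying flat, white and pink, 42x92x22 mm; origin at the middle of its underside
- loupe: bystander: stand loupe, black barrel on a clear foot, 43 mm across, 50 mm high; origin at the middle of its underside
- cement_jar: bystander: small jar with a red cap, 41 mm across, 64 mm high; origin at the middle of its underside
- tape_roll: bystander: tan roll of splicing tape lying flat, 66 mm across, 18 mm high; origin at the middle of its underside
- felt_marker: bystander: black felt marker lying flat along its y axis, 13x130x13 mm; origin at the middle of its underside
- film_core: bystander: black plastic film core, a hub 50 mm across, 34 mm high; origin at the middle of its underside
- kettle_1: obstacle: electric kettle standing on its base at the left back of the cabinet top, fixed, always there; about 165 mm wide, 225 mm long with its handle, its top 240 mm above the table. Pass round or over it; it stands between the arm's start and the tray
- canister: obstacle: tea canister with a wooden lid at the right back corner, fixed, always there; 102 mm across, 140 mm high; origin at the middle of its underside
- mug: obstacle: spotted mug behind the tray, fixed, always there; 92 mm across, 127 mm with its handle, 93 mm high; origin at its underside

How it is judged:
By the outcome, as a careful person would: the job done as asked, in the order asked, and still so for the second after the job is handed in, with the robot touching nothing.
It also fails if it takes over 72 s, if anything falls off the work surface, if the arm or the gripper's body presses on something with over 40 N, if the wrist force passes 120 N, or if a joint passes its speed limit or range.

### The arm

A 7-joint arm with a two-finger parallel gripper is mounted at the origin on a cart in front of the work surface, level with it; the furniture and walls round the work are solid. World frame = base frame: x ahead of the robot, y to its left, z up, the work surface at z = 0. Lengths are in m, angles in rad, forces in N, time in s.
With the tool pointing down it reaches from about 0.425 to 0.825 m from the base axis. Payload 3.6 kg.
Tool frame: the origin (TCP) lies at the very end of the fingers, on their centre line; the grasp point (between the pads) lies 19 mm behind it; z points along the fingers, y is the direction in which the jaws open and shut (so a half turn about z gives the same grasp; the last joint's range is limited). The gripper opens to 93 mm and grips with 3 to 60 N. Pads are 15 mm wide; open, the fingers measure 128 mm over their backs; the gripper's body (75 mm by 188 mm) begins 65 mm behind the grasp point.
Start: joints at [1.135, 0.615, -0.013, 1.423, 0.008, 1.103, -0.04], TCP at [0.258, -0.596, 0.18] pointing down, gripper open.
Joint ranges: [-3.12, 3.12], [-0.3, 2.06], [-1.34, 1.32], [0.26, 2.42], [-1.36, 4.5], [0.01, 1.98], [-2.84, 2.84]. Speed limits (rad/s): [2.79, 2.79, 3.14, 3.14, 3.14, 3.14, 3.14].

### API

Orientations are given as [roll, pitch, yaw] about the fixed x, y, z axes, in that order (R = Rz(yaw) Ry(pitch) Rx(roll)).
In Python, from workcell import manip, viewer, job gives the robot as it stands.
- The arm moves only by the tool play_rows, never from a script. Its argument "increments" is a list that holds one entry, the list of rows, each a list of 7 numbers: the turn, a rotation vector about the tool's x, y, z in rad, then the shift along the tool's x, y, z in cm, then the gripper command: -1 is shut, 1 is fully open, values between are in proportion. In form: [[[rx, ry, rz, dx, dy, dz, grip], ...]]. A call has 1 to 10 rows; each row shifts and turns the commanded pose from where the row before left it, along the tool's axes as they then stand; what a row does not reach is not made up. A row lasts 1/8 s, in which the tool goes at most 62.5 mm and 10.7 degrees, less where a joint would pass 70% of its speed; a pose out of reach is approached as far as the arm can. A call with a gripper value outside its range is refused whole. The fingers move at their own pace and stop on an object; "newtons" is the grip in N (left out, the last holds). Time passes only in rows, so rows that do not move let the fingers close. It gives the time, the measured TCP pose, the force and the opening at its end, in the units of the state.
- manip.read_state(): the state, without advancing time (a new reading comes with each control period).
- viewer.grab_frame(name): name is "side" or "top" or "wrist"; returns the picture (384x512x3 uint8, red, green, blue); there is no depth.
- viewer.camera_model(name): a dict with "fx", "fy", "cx", "cy" (pixels), "world_from_camera" (4x4, takes a point from camera to world coordinates); the wrist camera has in their place "mount" (4x4, takes a point from camera to tool coordinates, whose origin is the TCP and whose axes are the flange's). Camera axes: x right, y down, z forward; pixel columns grow to the right and rows downward; lengths in m; the calibration is good to about 2 mm. A picture is of the moment at which its call begins: read the wrist's pose just before it. camera_model takes no time and is no camera call.
- job.sign_off(): hands the job in, once; it reports no verdict.
The state is a dict: "clock": time; "q": joint angles; "qvel": joint speeds; "tau": joint torques, N m; "tcp_pos": TCP position; "eef_rot": TCP orientation; "ft_force": force on the tool from outside, world axes, zero at the start; "wrist_torque": the same for the moment, N m; "width": finger opening in m.
Only numpy, scipy, OpenCV 4.12 (cv2) and the standard library are available. Lean on these libraries where they do the work, as an engineer would, in place of code of your own. Each camera call takes 0.05 s, during which the arm holds its last target.

## Working session

There is one attempt and no reset: what is moved stays moved. The work goes in short steps, Python scripts to look and compute and a tool call to move; the robot and the scene stay as the last step left them, time stands still between calls to the robot, and variables do not carry over. Pictures are saved under pics/ and viewed, and the job is handed in when it is done.

Besides the shell and the picture viewer there is one more tool, called after "Request:" by a JSON object that holds its "fn" and its "kwargs", one argument or row to a line. play_rows: Moves the arm, as the interface text tells. Its arguments: {"type":"object","properties":{"increments":{"type":"array","items":{"type":"array","items":{"type":"array","items":{"type":"number"}}}},"newtons":{"type":"number"}},"required":["increments"]}

```bash
ls; mkdir -p pics; python3 - <<'E'
from workcell import manip, viewer, job
import cv2, numpy as np
np.set_printoptions(precision=4,suppress=True)
print(manip.read_state())
for n in ("side","top","wrist"):
    f=viewer.grab_frame(n); cv2.imwrite(f"pics/{n}0.png",f[:,:,::-1]); print(n,viewer.camera_model(n))
E
```

```text
pics
{'clock': 0.0, 'q': array([ 1.1355,  0.6159, -0.0126,  1.4249,  0.0081,  1.1034, -0.0404]), 'qvel': array([-0.0004,  0.0012,  0.0008,  0.0006, -0.    , -0.0005, -0.    ]), 'tau': array([ -0.0001, -45.893 ,   0.2094, -16.5738,  -0.061 ,   0.0205,
         0.0002]), 'tcp_pos': array([ 0.258 , -0.5957,  0.179 ]), 'eef_rot': array([-3.1391,  0.0001,  0.4088]), 'ft_force': array([ 0.1966, -1.2885, -0.4075]), 'wrist_torque': array([-0.0261,  0.0496, -0.0392]), 'width': 0.09292208607785493}
side {'fx': 481.78712962774125, 'fy': 481.78712962774125, 'cx': 254.7832151474491, 'cy': 198.70213044687785, 'world_from_camera': array([[-0.9995, -0.0188,  0.0272,  0.4815],
       [-0.0311,  0.8145, -0.5793,  0.7278],
       [-0.0112, -0.5798, -0.8147,  1.1372],
       [ 0.    ,  0.    ,  0.    ,  1.    ]])}
top {'fx': 452.04845444015524, 'fy': 452.04845444015524, 'cx': 255.8616252637852, 'cy': 181.82349291230787, 'world_from_camera': array([[-0.0006, -0.9863,  0.165 ,  0.2828],
       [-1.    , -0.0009, -0.0089, -0.0051],
       [ 0.0089, -0.165 , -0.9863,  1.3467],
       [ 0.    ,  0.    ,  0.    ,  1.    ]])}
wrist {'fx': 278.83128969239897, 'fy': 278.83128969239897, 'cx': 254.8480537691766, 'cy': 192.24800345513955, 'mount': array([[-0.0005, -0.9551, -0.2963,  0.0817],
       [ 1.    , -0.0004, -0.0003, -0.    ],
       [ 0.0002, -0.2963,  0.9551, -0.2049],
       [ 0.    ,  0.    ,  0.    ,  1.    ]])}
```

View pics/side0.png

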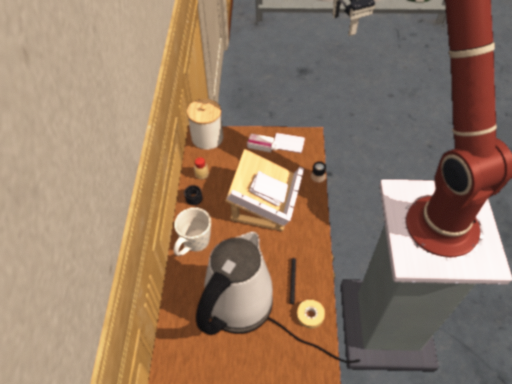

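View pics/top0.png

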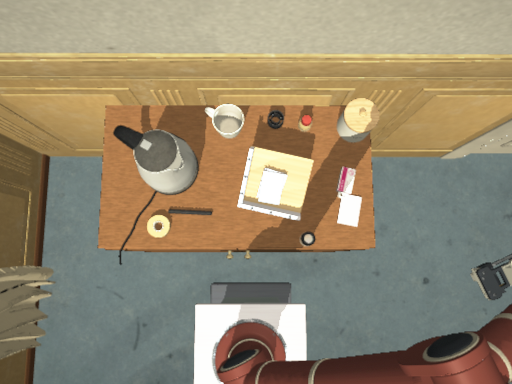

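View pics/wrist0.png

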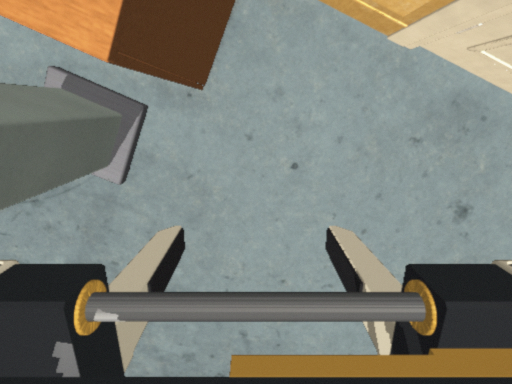

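```bash
python3 - <<'E'
import cv2
a=cv2.imread('pics/top0.png')[130:260,225:385]; cv2.imwrite('pics/top0c.png',cv2.resize(a,None,fx=5,fy=4.6,interpolation=cv2.INTER_CUBIC) if 0 else cv2.resize(a,None,fx=4.5,fy=4.5,interpolation=cv2.INTER_CUBIC))
a=cv2.imread('pics/side0.png')[120:250,180:340]; cv2.imwrite('pics/side0c.png',cv2.resize(a,None,fx=4.5,fy=4.5,interpolation=cv2.INTER_CUBIC))
E
```

```text
(no output)
```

View pics/top0c.png

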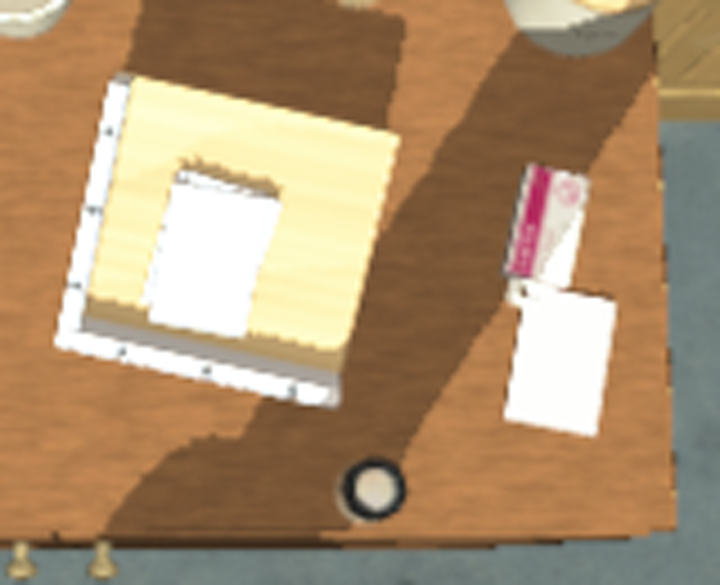

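View pics/side0c.png

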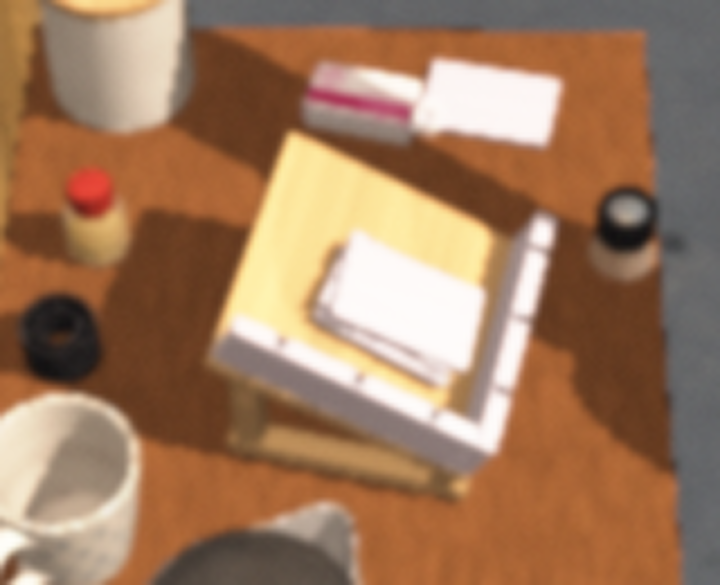

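```bash
cat > h.py <<'E'
from workcell import manip, viewer, job
import cv2, numpy as np
from scipy.spatial.transform import Rotation as Ro
from scipy.optimize import least_squares
np.set_printoptions(precision=4,suppress=True)
def cam(n,st=None):
    m=viewer.camera_model(n); K=np.array([[m['fx'],0,m['cx']],[0,m['fy'],m['cy']],[0,0,1]])
    if n=='wrist':
        T=np.eye(4);T[:3,:3]=Ro.from_euler('xyz',st['eef_rot']).as_matrix();T[:3,3]=st['tcp_pos'];T=T@m['mount']
    else: T=m['world_from_camera']
    return K,np.array(T)
def proj(C,P):
    K,T=C;P=np.atleast_2d(P);c=(P-T[:3,3])@T[:3,:3];u=c@K.T;return u[:,:2]/u[:,2:]
def cast(C,px,n=np.array([0,0,1.]),d=0.0):
    """intersect rays with plane n.p=d"""
    K,T=C;px=np.atleast_2d(np.array(px,float));r=np.c_[px,np.ones(len(px))]@np.linalg.inv(K).T@T[:3,:3].T
    o=T[:3,3];t=(d-o@n)/(r@n);return o+r*t[:,None]
S=np.deg2rad(24)
def trayR(yaw): return (Ro.from_euler('z',yaw)*Ro.from_euler('y',-S)).as_matrix()
def tw(p,P): # p=x,y,yaw ; P tray coords m
    return np.atleast_2d(P)@trayR(p[2]).T+np.array([p[0],p[1],.04])
E
python3 - <<'E'
from h import *
T=cam('top');Sd=cam('side')
def full(p,o): return np.array(p)/4.5+np.array(o)-0.5+0.5/4.5
ot=(225,130);os_=(180,120)
pl=full([(526,285),(615,300),(597,437),(504,417)],ot); print('plate top',cast(T,pl,d=.006))
pl=full([(435,58),(562,77),(547,146),(420,125)],os_); print('plate side',cast(Sd,pl,d=.006))
# tray points
P=np.array([[-12,12,38],[-12,-170,38],[0,-170,38],[160,12,38],[160,0,38],[160,-170,0]])/1e3
a=full([(55,347),(335,407),(342,380),(112,77),(131,77),(400,135)],ot)
P2=np.array([[-12,12,38],[-12,-170,38],[160,0,38],[160,-170,0],[160,12,38]])/1e3
b=full([(495,458),(556,215),(240,318),(290,132),(217,350)],os_)
f=lambda p: np.r_[(proj(T,tw(p,P))-a).ravel(),(proj(Sd,tw(p,P2))-b).ravel()]
r=least_squares(f,[.55,.05,.1]);print(r.x);print(r.fun.reshape(-1,2))
for n,c in(('tissue',(547,228)),('loupe',(375,490))): print(n,cast(T,full([c],ot),d=.02))
E
```

```text
plate top [[ 0.4735 -0.2741  0.006 ]
 [ 0.4634 -0.3331  0.006 ]
 [ 0.3724 -0.3177  0.006 ]
 [ 0.3856 -0.2567  0.006 ]]
plate side [[ 0.4587 -0.3374  0.006 ]
 [ 0.3693 -0.321   0.006 ]
 [ 0.3814 -0.2567  0.006 ]
 [ 0.4687 -0.274   0.006 ]]
[ 0.4494  0.0208 -0.218 ]
[[-0.2663 -0.497 ]
 [ 0.3105  0.0522]
 [-0.2879  2.1146]
 [-1.02    0.9635]
 [-0.9689  1.8922]
 [-0.5588 -0.465 ]
 [-1.1082 -0.5686]
 [-1.3894  1.1244]
 [-1.9913 -0.2847]
 [-1.2828  0.4766]
 [ 1.8357 -3.7375]]
tissue [[ 0.5097 -0.2864  0.02  ]]
loupe [[ 0.3372 -0.1689  0.02  ]]
```

Request:
{"fn": "play_rows", "kwargs": {
  "increments": [
    [[0, 0, 0.147, 0, 0, 0, 1], [0, 0, 0.147, 0, 0, 0, 1], [0, 0, 0.147, 0, 0, 0, 1], [0, 0, 0.147, 0, 0, 0, 1], [0, 0, 0, 1.8, -5.4, 0, 1], [0, 0, 0, 1.8, -5.4, 0, 1], [0, 0, 0, 1.8, -5.4, 0, 1], [0, 0, 0, 1.8, -5.4, 0, 1], [0, 0, 0, 1.8, -5.4, 0, 1], [0, 0, 0, 1.8, -5.4, 0, 1]]
  ],
  "newtons": 20
}}

```text
clock: 1.4
tcp_pos: [0.4231, -0.295, 0.1801]
eef_rot: [-3.141, -0.0, -0.179]
ft_force: [0.9, -0.2, 0.5]
width: 0.0929
```

```bash
python3 - <<'E'
from h import *
import pickle
s=manip.read_state();print(s['clock'],s['tcp_pos'],s['eef_rot'],s['q'],s['ft_force'])
f=viewer.grab_frame('wrist');cv2.imwrite('pics/w1.png',f[:,:,::-1]);pickle.dump((s,f),open('w1.pkl','wb'))
E
```

```text
1.4 [ 0.4231 -0.295   0.1801] [-3.1414 -0.0001 -0.1792] [ 0.4828  0.4083  0.1197  1.8111 -0.0596  0.9257 -1.1214] [ 0.8863 -0.2107  0.4701]
```

View pics/w1.png

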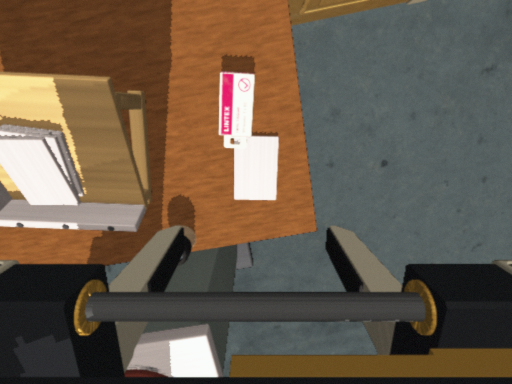

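```bash
python3 - <<'E'
from h import *
import pickle
s,f=pickle.load(open('w1.pkl','rb'));C=cam('wrist',s)
hsv=cv2.cvtColor(f,cv2.COLOR_RGB2HSV);m=((hsv[...,1]<40)&(hsv[...,2]>195)).astype(np.uint8)
m[:150]=0
sub=m.copy();sub[:,:225]=0;sub[:,285:]=0;sub[205:]=0
r=cv2.minAreaRect(cv2.findNonZero(sub));print(r)
x0,y0,w,h=cv2.boundingRect(cv2.findNonZero(sub));print(x0,y0,w,h)
px=[(234.5,136),(278.5,138),(277.5,200),(233.5,199)]
print(f[168,228:242].tolist(),f[168,272:284].tolist(),f[130:142,262].tolist(),f[194:204,256].tolist())
b=cv2.boxPoints(r);print(b)
for q in (px,):
  w=cast(C,q,d=.006);c=w.mean(0);d=(w[0]+w[1]-w[2]-w[3])/2;print(w,c,np.linalg.norm(d),np.arctan2(d[1],d[0]),np.linalg.norm(w[0]-w[1]))
E
```

```text
((255.5, 174.5), (49.0, 43.0), 90.0)
234 150 44 50
[[155, 94, 47], [155, 94, 48], [154, 93, 49], [153, 92, 47], [156, 96, 51], [153, 107, 79], [230, 215, 206], [247, 242, 237], [249, 244, 241], [249, 244, 241], [250, 244, 241], [250, 246, 242], [250, 246, 243], [250, 246, 243]] [[250, 245, 241], [249, 244, 240], [248, 243, 239], [248, 242, 238], [246, 240, 238], [211, 187, 173], [161, 108, 69], [154, 95, 48], [155, 96, 50], [156, 98, 52], [155, 96, 49], [155, 96, 49]] [[154, 98, 49], [135, 83, 42], [129, 78, 43], [101, 61, 34], [95, 59, 33], [113, 86, 69], [190, 173, 164], [246, 239, 235], [248, 242, 239], [249, 243, 240], [249, 244, 240], [249, 244, 240]] [[250, 247, 244], [251, 247, 244], [250, 247, 244], [250, 247, 244], [250, 247, 243], [241, 232, 225], [175, 126, 93], [159, 97, 51], [158, 98, 51], [159, 99, 49]]
[[234. 150.]
 [277. 150.]
 [277. 199.]
 [234. 199.]]
[[ 0.4703 -0.2764  0.006 ]
 [ 0.4572 -0.334   0.006 ]
 [ 0.3706 -0.319   0.006 ]
 [ 0.3834 -0.2572  0.006 ]] [ 0.4204 -0.2967  0.006 ] 0.08845403689716826 -0.19424606559121294 0.05905248943375092
```

Request:
{"fn": "play_rows", "kwargs": {
  "increments": [
    [[0, 0, 0.012, -0.25, 0.25, 0, 1], [0, 0, 0, 0, 0, 5.5, 1], [0, 0, 0, 0, 0, 5.5, 1], [0, 0, 0, 0, 0, 4, 1], [0, 0, 0, 0, 0, 1.5, 1], [0, 0, 0, 0, 0, 0.7, 1], [0, 0, 0, 0, 0, 0.5, 1]]
  ]
}}

```text
clock: 2.33
tcp_pos: [0.4202, -0.3, 0.004]
eef_rot: [3.14, -0.002, -0.192]
ft_force: [-0.1, 0.5, -0.3]
width: 0.0932
```

Request:
{"fn": "play_rows", "kwargs": {
  "increments": [
    [[0, 0, 0, 0, -0.25, 0.15, 1], [0, 0, 0, 0, 0, 0, 1]]
  ]
}}

```text
clock: 2.58
tcp_pos: [0.4206, -0.2963, 0.0024]
eef_rot: [3.141, -0.001, -0.191]
ft_force: [-0.3, -0.2, 0.3]
width: 0.0933
```

Centred at z ≈ 2 mm; close on the plate and lift.

Request:
{"fn": "play_rows", "kwargs": {
  "increments": [
    [[0, 0, 0, 0, 0, 0.05, -0.2], [0, 0, 0, 0, 0, 0, -1], [0, 0, 0, 0, 0, 0, -1], [0, 0, 0, 0, 0, 0, -1], [0, 0, 0, 0, 0, 0, -1], [0, 0, 0, 0, 0, 0, -1]]
  ],
  "newtons": 20
}}

```text
clock: 3.32
tcp_pos: [0.4199, -0.2964, 0.0011]
eef_rot: [-3.142, 0.0, -0.191]
ft_force: [-0.1, 1.0, -0.4]
width: 0.0375
```

Request:
{"fn": "play_rows", "kwargs": {
  "increments": [
    [[0, 0, 0, 0, 0, -1, -1], [0, 0, 0, 0, 0, -3, -1], [0, 0, 0, 0, 0, -6, -1], [0, 0, 0, 0, 0, -6, -1]]
  ]
}}

```text
clock: 3.82
tcp_pos: [0.4197, -0.2962, 0.1634]
eef_rot: [-3.142, 0.0, -0.191]
ft_force: [0.2, -0.7, -0.4]
width: 0.0008
```

```bash
python3 - <<'E'
from h import *
import pickle
s=manip.read_state();print(s['clock'],s['tcp_pos'],s['eef_rot'],s['q'],s['ft_force'])
f=viewer.grab_frame('wrist');cv2.imwrite('pics/w2.png',f[:,:,::-1]);pickle.dump((s,f),open('w2.pkl','wb'))
f=viewer.grab_frame('side')[100:240,180:340];cv2.imwrite('pics/s2.png',cv2.resize(f[:,:,::-1],None,fx=4,fy=4,interpolation=cv2.INTER_CUBIC))
E
```

```text
3.825 [ 0.4197 -0.2962  0.1634] [-3.1415  0.0001 -0.1912] [ 0.4829  0.4251  0.1277  1.8396 -0.0682  0.8811 -1.1193] [ 0.2446 -0.7398 -0.3621]
```

View pics/w2.png

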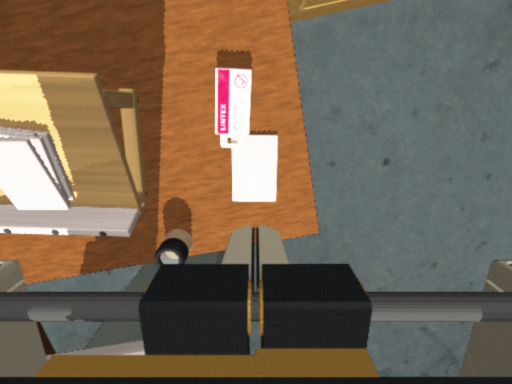

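View pics/s2.png

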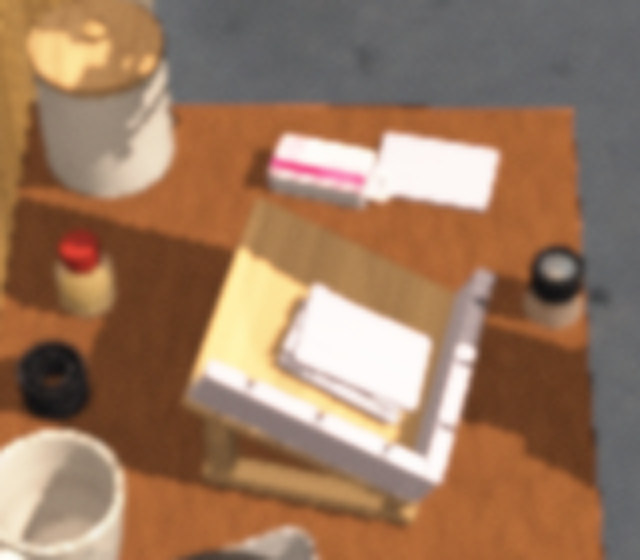

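```bash
python3 - <<'E'
import cv2
a=cv2.imread('pics/w1.png')[200:360,80:430];b=cv2.imread('pics/w2.png')[120:280,160:350]
cv2.imwrite('pics/w1c.png',cv2.resize(a,None,fx=2.2,fy=2.2,interpolation=cv2.INTER_CUBIC));cv2.imwrite('pics/w2c.png',cv2.resize(b,None,fx=3.5,fy=3.5,interpolation=cv2.INTER_CUBIC))
E
```

```text
(no output)
```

View pics/w1c.png

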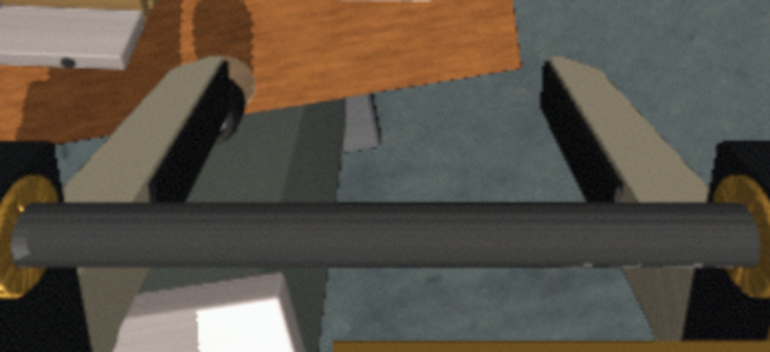

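View pics/w2c.png

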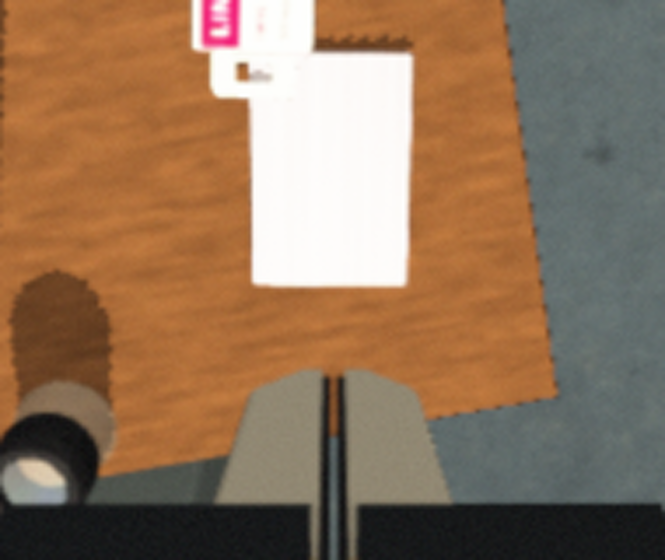

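```bash
python3 - <<'E'
from h import *
s=manip.read_state();t=s['tcp_pos'];p=proj(cam('side'),[t,t+[0,0,.038]]);print(p);print(proj(cam('top'),[t,t+[0,0,.038]]))
f=viewer.grab_frame('side').copy();g=viewer.grab_frame('top').copy()
a=f[40:240,200:400];
a=np.ascontiguousarray(cv2.resize(a,None,fx=3,fy=3,interpolation=cv2.INTER_CUBIC))
for q in p: cv2.circle(a,tuple(int(v) for v in (q-[200,40])*3),4,(0,255,0),1)
cv2.imwrite('pics/s3.png',a[:,:,::-1])
E
```

```text
[[289.7074 103.2535]
 [290.3555  93.2154]]
[[363.8496 202.8976]
 [367.5002 201.1215]]
```

View pics/s3.png

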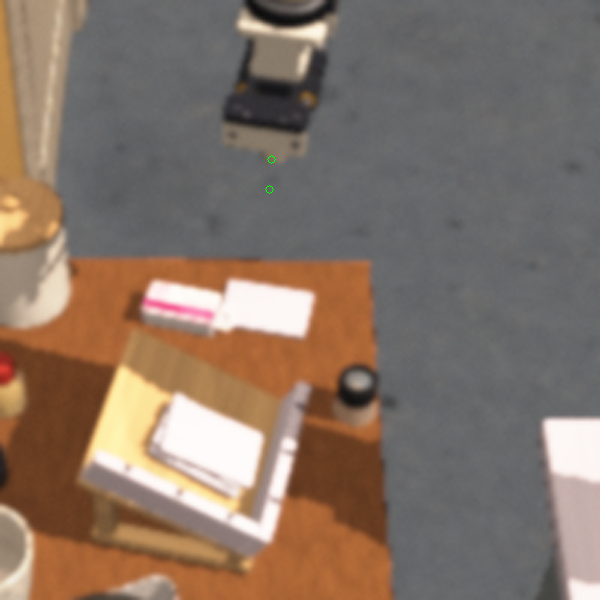

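Request:
{"fn": "play_rows", "kwargs": {
  "increments": [
    [[0, 0, 0, 0, 0, 3, 1], [0, 0, 0, 0, 0, 3, 1], [0, 0, 0, 0, 0, 2, 1], [0, 0, 0, 0, 0, 2, 1], [0, 0, 0, 0, 0, 1, 1], [0, 0, 0, 0, 0, 1, 1], [0, 0, 0, 0, 0, 2, 1], [0, 0, 0, 0, 0, 2, 1], [0, 0, 0, 0, 0, 1.5, 1], [0, 0, 0, 0, 0, 0.8, 1]]
  ]
}}

```text
clock: 5.28
tcp_pos: [0.4198, -0.2963, -0.0226]
eef_rot: [-3.141, 0.001, -0.191]
ft_force: [-0.3, -0.4, -0.0]
width: 0.0921
```

Request:
{"fn": "play_rows", "kwargs": {
  "increments": [
    [[0, 0, 0, 0, 0, 0.4, 1], [0, 0, 0, 0, 0, 0.3, 1], [0, 0, 0, 0, 0, 0.2, 1], [0, 0, 0, 0, 0, 0.0, 1]]
  ]
}}

```text
clock: 5.78
tcp_pos: [0.4201, -0.2964, -0.0307]
eef_rot: [3.142, -0.0, -0.191]
ft_force: [-0.0, 0.6, 0.0]
width: 0.0932
```

```bash
python3 - <<'E'
from h import *
s=manip.read_state();print(s['tcp_pos'],s['ft_force'])
f=viewer.grab_frame('side')[90:190,210:340]
cv2.imwrite('pics/s4.png',cv2.resize(f[:,:,::-1],None,fx=5,fy=5,interpolation=cv2.INTER_CUBIC))
E
```

```text
[ 0.4201 -0.2964 -0.0307] [-0.0031  0.5562  0.0205]
```

View pics/s4.png

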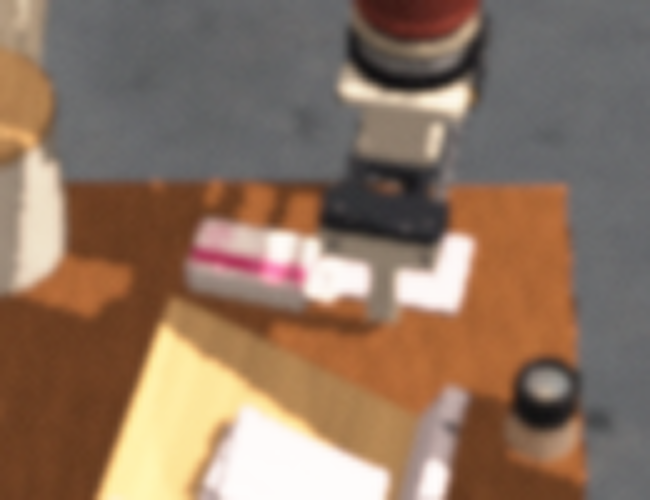

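Request:
{"fn": "play_rows", "kwargs": {
  "increments": [
    [[0, 0, 0, 0, 0, 0.2, 1], [0, 0, 0, 0, 0, 0.15, 1], [0, 0, 0, 0, 0, 0, 1]]
  ]
}}

```text
clock: 6.2
tcp_pos: [0.4198, -0.2963, -0.0345]
eef_rot: [-3.141, 0.0, -0.191]
ft_force: [-0.5, 0.1, 0.4]
width: 0.0931
```

Request:
{"fn": "play_rows", "kwargs": {
  "increments": [
    [[0, 0, 0, 0, 0, 0.1, 1], [0, 0, 0, 0, 0, 0, 1]]
  ]
}}

```text
clock: 6.45
tcp_pos: [0.4199, -0.2964, -0.0354]
eef_rot: [-3.141, 0.0, -0.191]
ft_force: [0.1, 0.2, 0.1]
width: 0.0931
```

Request:
{"fn": "play_rows", "kwargs": {
  "increments": [
    [[0, 0, 0, 0, 0, 0.1, 1], [0, 0, 0, 0, 0, 0, 1]]
  ]
}}

```text
clock: 6.7
tcp_pos: [0.4199, -0.2963, -0.0364]
eef_rot: [-3.141, 0.0, -0.191]
ft_force: [-0.8, 0.0, -0.2]
width: 0.093
```

Tip should now be about 1.5 mm above the table. Close.

Request:
{"fn": "play_rows", "kwargs": {
  "increments": [
    [[0, 0, 0, 0, 0, 0, -1], [0, 0, 0, 0, 0, 0, -1], [0, 0, 0, 0, 0, 0, -1], [0, 0, 0, 0, 0, 0, -1], [0, 0, 0, 0, 0, 0, -1], [0, 0, 0, 0, 0, 0, -1]]
  ],
  "newtons": 20
}}

```text
clock: 7.45
tcp_pos: [0.42, -0.2962, -0.0363]
eef_rot: [-3.141, 0.0, -0.191]
ft_force: [0.3, 0.4, 0.4]
width: 0.0598
```

Request:
{"fn": "play_rows", "kwargs": {
  "increments": [
    [[0, 0, 0, 0, 0, -0.5, -1], [0, 0, 0, 0, 0, -2, -1], [0, 0, 0, 0, 0, -5, -1], [0, 0, 0, 0, 0, -6, -1], [0, 0, 0, 0, 0, -6, -1], [0, 0, 0, 0, 0, -3, -1], [0, 0, 0, 0, 0, 0, -1]]
  ]
}}

```text
clock: 8.32
tcp_pos: [0.4212, -0.2974, 0.1912]
eef_rot: [3.139, -0.006, -0.191]
ft_force: [-0.5, -0.4, -1.9]
width: 0.0596
```

```bash
python3 - <<'E'
from h import *
import pickle
s=manip.read_state();print(s['tcp_pos'],s['ft_force'],s['width'])
f=viewer.grab_frame('wrist');cv2.imwrite('pics/w5.png',f[:,:,::-1]);pickle.dump((s,f),open('w5.pkl','wb'))
E
```

```text
[ 0.4212 -0.2974  0.1912] [-0.5249 -0.3721 -1.8788] 0.05961928908935378
```

View pics/w5.png

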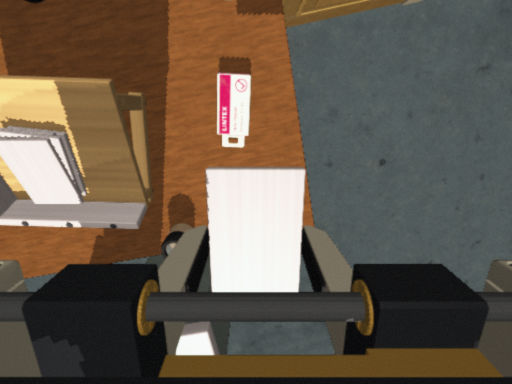

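```bash
python3 - <<'E'
import cv2
a=cv2.imread('pics/w5.png')[70:240,0:200]
cv2.imwrite('pics/w5c.png',cv2.resize(a,None,fx=4,fy=3.5 if 0 else 4,interpolation=cv2.INTER_CUBIC)[:600])
a=cv2.imread('pics/w5.png')[70:220,0:200]
cv2.imwrite('pics/w5c.png',cv2.resize(a,None,fx=4,fy=4,interpolation=cv2.INTER_CUBIC))
a=cv2.imread('pics/top0.png')[140:225,233:318]
cv2.imwrite('pics/top0d.png',cv2.resize(a,None,fx=7,fy=7,interpolation=cv2.INTER_CUBIC))
a=cv2.imread('pics/side0.png')[145:235,220:310]
cv2.imwrite('pics/side0d.png',cv2.resize(a,None,fx=6.5,fy=6.5,interpolation=cv2.INTER_CUBIC))
E
```

```text
(no output)
```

View pics/w5c.png

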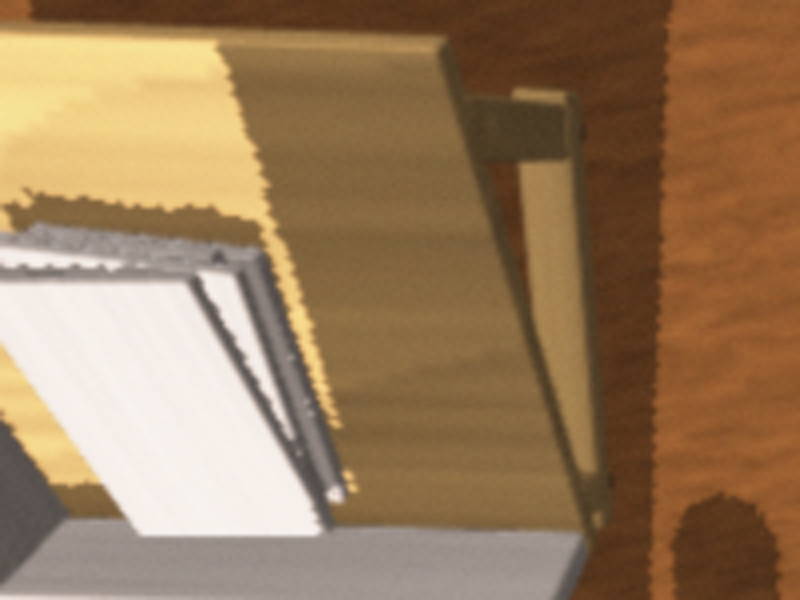

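View pics/top0d.png

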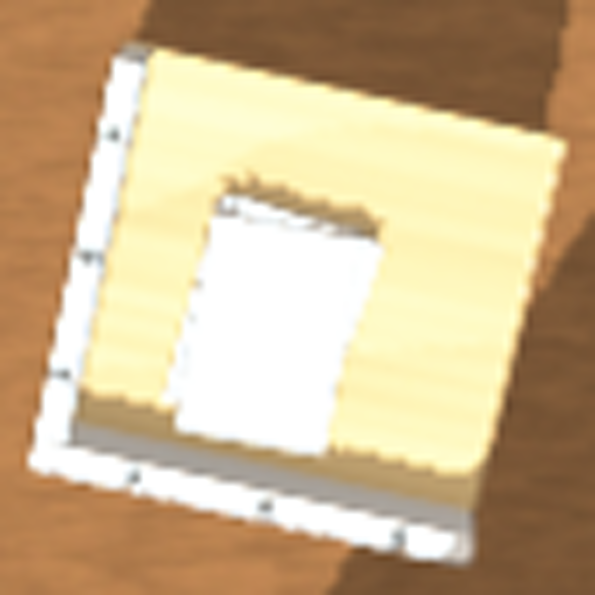

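View pics/side0d.png

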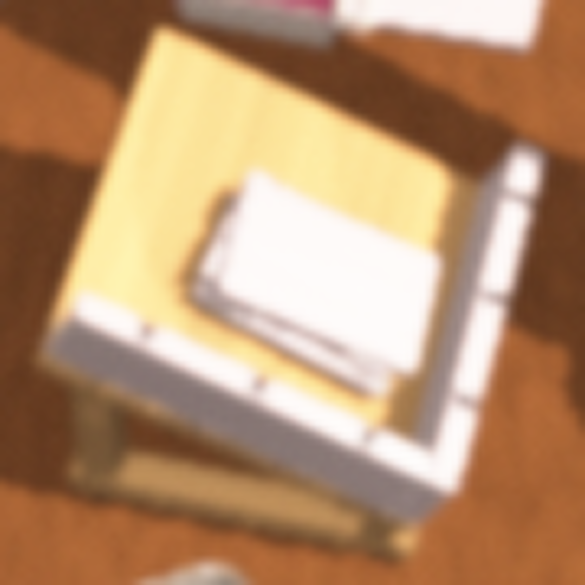

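```bash
cat > tray.py <<'E'
from h import *
import pickle
T=cam('top');Sd=cam('side');s5,_=pickle.load(open('w5.pkl','rb'));W=cam('wrist',s5)
def full(p,k,o): return (np.array(p)+.5)/k-.5+np.array(o)
Q=[(T,7,(233,140),[((-12,12,38),(32,468)),((-12,-170,38),(468,562)),((0,0,38),(68,442)),((160,12,38),(118,53)),((160,0,38),(148,58)),((160,-170,0),(567,143))]),
(Sd,6.5,(220,145),[((-12,12,38),(455,492)),((-12,-170,38),(545,155)),((0,0,38),(432,443)),((160,0,38),(82,297)),((160,-170,0),(160,28))]),
(W,4,(0,70),[((160,-170,0),(445,38)),((0,-170,38),(587,533)),((0,0,38),(65,518))])]
def f(p,sel=(0,1,2)):
    o=[]
    for i in sel:
        C,k,of,l=Q[i];o.append((proj(C,tw(p,np.array([a for a,b in l])/1e3))-full([b for a,b in l],k,of))*(3 if 0 else 1))
    return np.concatenate(o).ravel()
if __name__=='__main__':
    for sel in((0,),(1,),(2,),(0,1),(0,1,2)):
        r=least_squares(f,[.45,.02,-.2],args=(sel,),loss='soft_l1');print(sel,r.x);print(np.round(f(r.x,sel).reshape(-1,2),1).tolist())
E
python3 tray.py
```

```text
(0,) [ 0.4505  0.0194 -0.2273]
[[-0.1, -0.7], [0.2, 0.4], [-0.3, 0.1], [0.0, 0.2], [-0.0, 0.5], [0.2, -0.6]]
(1,) [ 0.4465  0.019  -0.2222]
[[-0.0, 0.0], [-0.4, -0.3], [0.5, 2.0], [-0.0, -1.0], [-0.1, -0.0]]
(2,) [ 0.4586  0.0024 -0.167 ]
[[0.6, -25.9], [0.4, 0.8], [-7.7, 7.9]]
(0, 1) [ 0.4485  0.0192 -0.2252]
[[-0.1, 0.1], [0.3, 1.0], [-0.3, 0.8], [-0.0, 0.9], [-0.1, 1.1], [0.2, -0.0], [-0.8, 0.1], [-0.9, -0.2], [-0.3, 2.1], [-0.8, -1.0], [-0.6, -0.1]]
(0, 1, 2) [ 0.4483  0.0166 -0.221 ]
[[0.9, 0.2], [1.3, 0.8], [0.7, 0.8], [0.7, 0.9], [0.7, 1.2], [1.0, -0.3], [-0.7, -0.7], [-1.1, -1.0], [-0.2, 1.3], [-0.7, -1.7], [-0.8, -0.6], [-0.3, -0.8], [-8.0, 17.6], [-15.4, 17.7]]
```

```bash
sed -i 's/((0,-170,38),(587,533)),((0,0,38),(65,518))/((0,-170,0),(587,530)),((0,0,0),(65,518))/' tray.py; python3 tray.py | tail -6
```

```text
(2,) [ 0.4479  0.0188 -0.2297]
[[-0.7, 1.8], [-0.1, -0.7], [3.0, -2.1]]
(0, 1) [ 0.4485  0.0192 -0.2252]
[[-0.1, 0.1], [0.3, 1.0], [-0.3, 0.8], [-0.0, 0.9], [-0.1, 1.1], [0.2, -0.0], [-0.8, 0.1], [-0.9, -0.2], [-0.3, 2.1], [-0.8, -1.0], [-0.6, -0.1]]
(0, 1, 2) [ 0.4483  0.019  -0.2284]
[[-0.0, 0.1], [0.3, 1.2], [-0.2, 0.8], [0.2, 1.0], [0.2, 1.3], [0.4, 0.3], [-0.7, 0.1], [-0.7, -0.2], [-0.2, 2.0], [-0.6, -1.2], [-0.3, -0.2], [-1.3, 1.1], [-0.4, -1.1], [2.8, -2.4]]
```

```bash
cat >> h.py <<'E'
TP=np.array([.4485,.019,-.227])
def casttray(C,px,zt,tp=TP):
    R=trayR(tp[2]);o=np.array([tp[0],tp[1],.04]);n=R[:,2];w=cast(C,px,n,n@o+zt);return (w-o)@R
TIP=.038
def tippos(s,tp=TP):
    R=Ro.from_euler('xyz',s['eef_rot']).as_matrix();p=s['tcp_pos']-TIP*R[:,2]
    B=trayR(tp[2]);return (p-[tp[0],tp[1],.04])@B, B.T@R
E
python3 - <<'E'
from tray import *
w=casttray(T,full([(210,205),(380,240),(328,455),(178,428)],7,(233,140)),.024)*1e3;print('top',w,w.mean(0))
w=casttray(Sd,full([(255,172),(440,258),(415,372),(215,278)],6.5,(220,145)),.024)*1e3;print('side',w,w.mean(0))
w=casttray(W,full([(190,282),(328,533)],4,(0,70)),.024)*1e3;print('w',w)
s=manip.read_state();p,R=tippos(s);print(p*1e3,s['tcp_pos'],s['eef_rot'])
E
```

```text
top [[ 107.9191  -34.954    24.    ]
 [ 109.4011 -104.1841   24.    ]
 [  17.3261 -103.8639   24.    ]
 [  14.2333  -42.0102   24.    ]] [ 62.2199 -71.2531  24.    ]
side [[ 103.3132 -102.859    24.    ]
 [  14.5373 -104.7796   24.    ]
 [  11.5579  -44.8429   24.    ]
 [ 105.2854  -44.1266   24.    ]] [ 58.6734 -74.152   24.    ]
w [[ 104.2452  -98.6616   24.    ]
 [  15.4233 -101.1556   24.    ]]
[ 115.4696 -313.7381  153.4401] [ 0.4199 -0.2964  0.1891] [ 3.1412 -0.0013 -0.1912]
```

```bash
cat >> h.py <<'E'
def plan(tip_tray_mm, s, tp=TP, rel=np.diag([1.,-1,-1])):
    """rotvec in tool frame to reach orientation rel (tray frame), and the TCP shift (cm) in present tool axes and in final tool axes"""
    B=trayR(tp[2]);R=Ro.from_euler('xyz',s['eef_rot']).as_matrix();Rt=B@rel
    rv=Ro.from_matrix(R.T@Rt).as_rotvec()
    tgt=B@(np.array(tip_tray_mm)/1e3)+[tp[0],tp[1],.04]+TIP*Rt[:,2]
    d=tgt-s['tcp_pos'];return rv,(R.T@d)*100,(Rt.T@d)*100,tgt
E
python3 - <<'E'
from h import *
s=manip.read_state()
for z in (110,):print(plan((60,-74,z),s))
E
```

```text
(array([-0.0071,  0.4175,  0.0353]), array([ -0.9089, -24.025 ,   5.8855]), array([ -4.0059, -23.9751,   4.6705]), array([ 0.4567, -0.0588,  0.1302]))
```

Request:
{"fn": "play_rows", "kwargs": {
  "increments": [
    [[0, 0, 0, -0.2, -4, 0, -1], [0, 0, 0, -0.2, -6, 0, -1], [0, 0, 0, -0.2, -6, 0, -1], [0, 0, 0, -0.2, -5, 0, -1], [0, 0, 0, -0.1, -3, 0, -1], [0, 0.1, 0.012, 0, 0, 0, -1], [0, 0.12, 0.012, 0, 0, 0, -1], [0, 0.12, 0.011, 0, 0, 0, -1], [0, 0.078, 0, 0, 0, 0, -1], [0, 0, 0, 0, 0, 0, -1]]
  ]
}}

```text
clock: 9.62
tcp_pos: [0.453, -0.0586, 0.186]
eef_rot: [-3.137, -0.411, -0.226]
ft_force: [0.9, 1.2, -1.6]
width: 0.0596
```

```bash
python3 - <<'E'
from h import *
s=manip.read_state();print(s['q'],s['clock'],s['width'])
p,R=tippos(s);print(p*1e3,R)
print(plan((60,-74,60),s))
f=viewer.grab_frame('side')[110:240,190:350];cv2.imwrite('pics/s6.png',cv2.resize(f[:,:,::-1],None,fx=4.5,fy=4.5,interpolation=cv2.INTER_CUBIC))
f=viewer.grab_frame('wrist');cv2.imwrite('pics/w6.png',f[:,:,::-1])
E
```

```text
[-0.1212  0.1402  0.1616  2.314   0.1747  0.2889 -1.9193] 9.625 0.0595742551778862
[ 79.6447 -74.7327 162.5353] [[ 1.      0.0007 -0.0083]
 [ 0.0008 -1.      0.0046]
 [-0.0083 -0.0046 -1.    ]]
(array([-0.0046,  0.0083,  0.0008]), array([-1.8482, -0.0098, 10.2695]), array([-1.933 , -0.0557, 10.2537]), array([ 0.4765, -0.0634,  0.0845]))
```

View pics/s6.png

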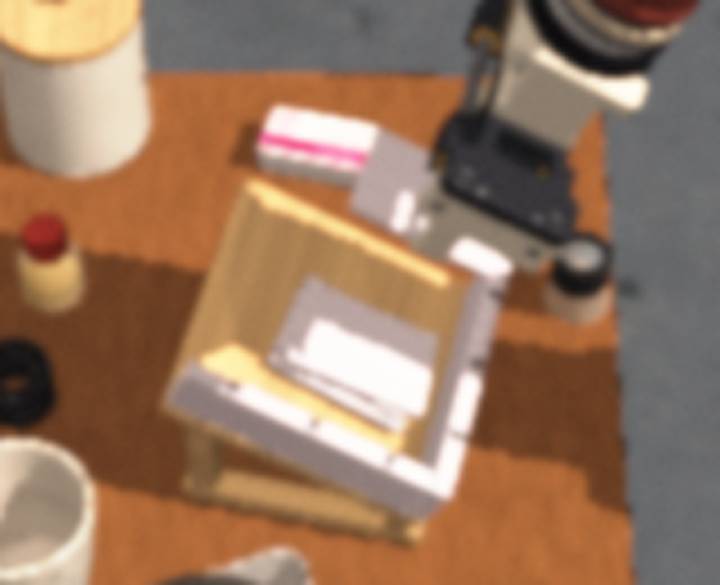

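View pics/w6.png

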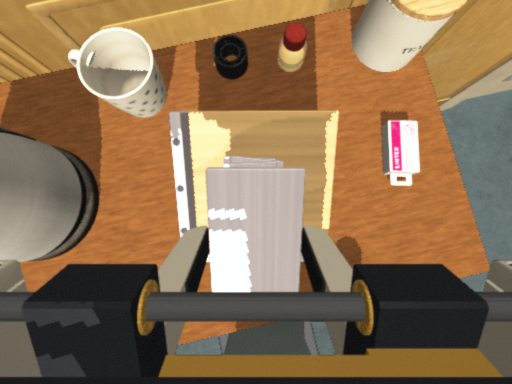

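Request:
{"fn": "play_rows", "kwargs": {
  "increments": [
    [[0, 0.008, 0, -0.9, 0, 2, -1], [0, 0, 0, -1.0, 0, 4, -1], [0, 0, 0, 0, 0, 3, -1], [0, 0, 0, 0, 0, 1.3, -1], [0, 0, 0, 0, 0, 0, -1]]
  ]
}}

```text
clock: 10.35
tcp_pos: [0.487, -0.0647, 0.1]
eef_rot: [-3.139, -0.406, -0.228]
ft_force: [-0.2, 0.4, -0.3]
width: 0.0597
```

```bash
python3 - <<'E'
from h import *
s=manip.read_state();print(s['q'],s['clock'],s['width'],s['ft_force'])
p,R=tippos(s);print(p*1e3,R)
print(plan((60,-74,30),s)[:2])
f=viewer.grab_frame('side')[110:240,190:350];cv2.imwrite('pics/s7.png',cv2.resize(f[:,:,::-1],None,fx=4.5,fy=4.5,interpolation=cv2.INTER_CUBIC))
E
```

```text
[-0.089   0.3747  0.1645  2.357   0.4254  0.0154 -2.1703] 10.35 0.05970320660303504 [-0.231   0.4415 -0.2918]
[ 76.3622 -72.9625  69.9525] [[ 0.9999 -0.001  -0.0132]
 [-0.001  -1.      0.0025]
 [-0.0132 -0.0025 -0.9999]]
(array([-0.0025,  0.0132, -0.001 ]), array([-1.5333,  0.1248,  4.0158]))
```

View pics/s7.png

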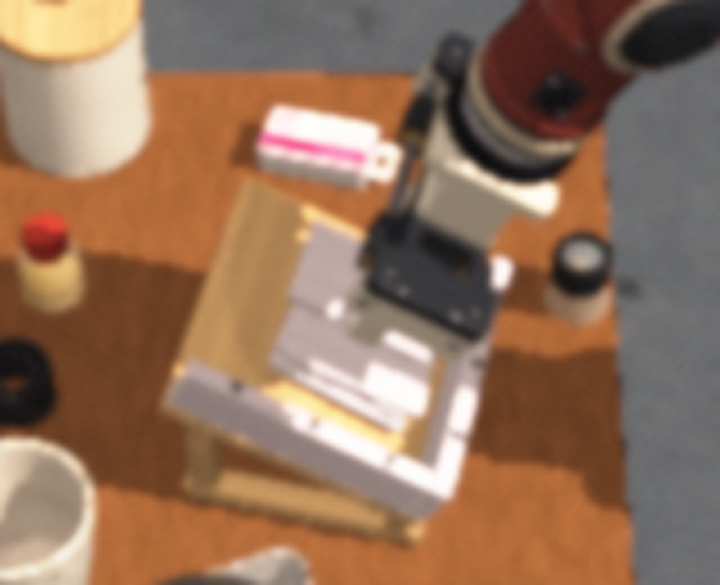

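```bash
cat >> h.py <<'E'
def rel(d,yaw=0.): return (Ro.from_euler('z',yaw)*Ro.from_euler('y',0)).as_matrix()@np.diag([1.,-1,-1]) if d==0 else Ro.from_euler('y',d).as_matrix()@Ro.from_euler('z',yaw).as_matrix()@np.diag([1.,-1,-1])
E
python3 - <<'E'
from h import *
s=manip.read_state()
for z in (45,):print(plan((60,-74,z),s,rel=rel(.09)))
E
```

```text
(array([-0.0026, -0.0769, -0.0012]), array([-1.8446,  0.1157,  2.5651]), array([-1.6422,  0.1066,  2.6996]), array([ 0.4794, -0.0641,  0.0696]))
```

Request:
{"fn": "play_rows", "kwargs": {
  "increments": [
    [[0, -0.077, 0, 0, 0, 0, -1], [0, 0, 0, -0.8, 0.1, 1.0, -1], [0, 0, 0, -0.8, 0, 1.0, -1], [0, 0, 0, 0, 0, 0.7, -1], [0, 0, 0, 0, 0, 0, -1]]
  ]
}}

```text
clock: 11.02
tcp_pos: [0.4795, -0.0634, 0.0701]
eef_rot: [-3.138, -0.33, -0.227]
ft_force: [0.2, -0.1, -0.1]
width: 0.0595
```

```bash
python3 - <<'E'
from h import *
s=manip.read_state();print(s['q'],s['clock'],s['width'],s['ft_force'])
p,R=tippos(s);print(p*1e3,R)
print(plan((60,-74,30),s,rel=rel(.09))[:3])
E
```

```text
[-0.0053  0.4363  0.0696  2.3342  0.4643  0.0521 -2.2044] 11.025 0.05947564841103636 [ 0.1534 -0.0542 -0.0661]
[ 60.1695 -73.4347  45.5226] [[ 0.996  -0.0006 -0.0892]
 [-0.0003 -1.      0.0034]
 [-0.0892 -0.0033 -0.996 ]]
(array([-0.0034, -0.0007, -0.0003]), array([0.1189, 0.0745, 1.5474]), array([0.12  , 0.0693, 1.5475]))
```

Request:
{"fn": "play_rows", "kwargs": {
  "increments": [
    [[0, 0, 0, 0.1, 0, 0.8, -1], [0, 0, 0, 0, 0, 0.3, -1], [0, 0, 0, 0, 0, 0, -1]]
  ]
}}

```text
clock: 11.4
tcp_pos: [0.4834, -0.0644, 0.0598]
eef_rot: [-3.138, -0.329, -0.227]
ft_force: [0.1, -0.5, -0.8]
width: 0.0595
```

Request:
{"fn": "play_rows", "kwargs": {
  "increments": [
    [[0, 0, 0, 0, 0, 0.2, -1], [0, 0, 0, 0, 0, 0, -1]]
  ]
}}

```text
clock: 11.65
tcp_pos: [0.484, -0.0646, 0.0581]
eef_rot: [-3.138, -0.329, -0.228]
ft_force: [-0.3, 0.5, -1.6]
width: 0.0591
```

Request:
{"fn": "play_rows", "kwargs": {
  "increments": [
    [[0, 0, 0, 0, 0, 0.2, -1], [0, 0, 0, 0, 0, 0, -1]]
  ]
}}

```text
clock: 11.9
tcp_pos: [0.485, -0.0647, 0.0568]
eef_rot: [-3.138, -0.328, -0.228]
ft_force: [-0.1, 0.7, -0.8]
width: 0.0597
```

```bash
python3 - <<'E'
from h import *
s=manip.read_state();print(s['q'],s['clock'],s['width'],s['ft_force'])
p,R=tippos(s);print(p*1e3,R)
f=viewer.grab_frame('side')[110:240,190:350];cv2.imwrite('pics/s8.png',cv2.resize(f[:,:,::-1],None,fx=4.5,fy=4.5,interpolation=cv2.INTER_CUBIC))
E
```

```text
[-0.0206  0.4735  0.0963  2.3327  0.5071  0.0145 -2.2458] 11.9 0.05968415743854029 [-0.1092  0.7187 -0.7942]
[ 60.0147 -73.4714  31.0675] [[ 0.9959 -0.0009 -0.0903]
 [-0.0006 -1.      0.0034]
 [-0.0903 -0.0034 -0.9959]]
```

View pics/s8.png

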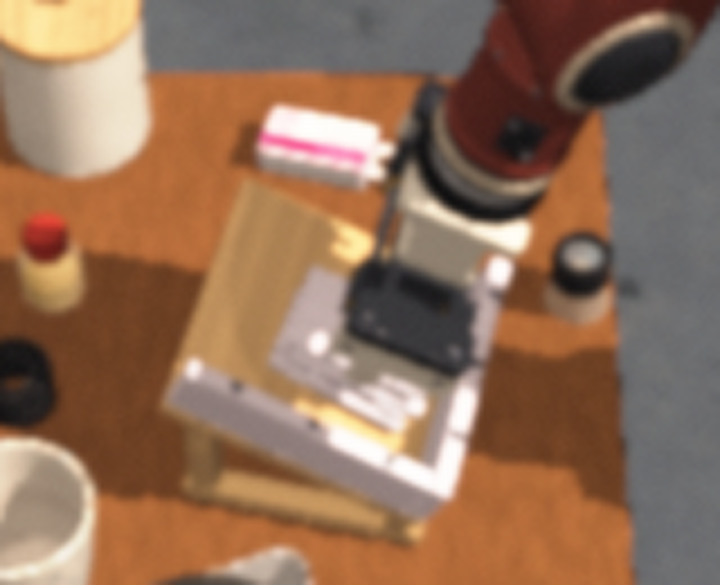

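Request:
{"fn": "play_rows", "kwargs": {
  "increments": [
    [[0, -0.02, 0, 0, 0, 0.15, -1], [0, 0, 0, 0, 0, 0.1, -1], [0, 0, 0, 0, 0, 0, -1]]
  ],
  "newtons": 10
}}

```text
clock: 12.32
tcp_pos: [0.4859, -0.065, 0.0546]
eef_rot: [-3.138, -0.309, -0.228]
ft_force: [-0.5, 0.1, 0.6]
width: 0.06
```

Request:
{"fn": "play_rows", "kwargs": {
  "increments": [
    [[0, -0.02, 0, 0, 0, 0.15, -1], [0, 0, 0, 0, 0, 0, -1]]
  ]
}}

```text
clock: 12.58
tcp_pos: [0.4861, -0.0651, 0.053]
eef_rot: [-3.138, -0.288, -0.228]
ft_force: [-0.8, -1.1, 0.6]
width: 0.0596
```

```bash
python3 - <<'E'
from h import *
s=manip.read_state();print(s['q'],s['clock'],s['width'],s['ft_force'],s['wrist_torque'])
p,R=tippos(s);print(p*1e3,R)
E
```

```text
[ 0.0543  0.4829  0.0018  2.2933  0.5034  0.0919 -2.2374] 12.575 0.05957030012929368 [-0.7557 -1.1395  0.5906] [ 0.048   0.3975 -0.0237]
[ 60.9388 -73.5821  26.9487] [[ 0.9915 -0.0012 -0.1301]
 [-0.0007 -1.      0.0034]
 [-0.1301 -0.0033 -0.9915]]
```

Request:
{"fn": "play_rows", "kwargs": {
  "increments": [
    [[0, 0.03, 0, 0, 0, 0.1, -1], [0, 0, 0, 0.1, 0, 0.1, -1], [0, 0, 0, 0, 0, 0, -1]]
  ]
}}

```text
clock: 12.95
tcp_pos: [0.4865, -0.0649, 0.0517]
eef_rot: [-3.139, -0.317, -0.227]
ft_force: [-5.0, 1.7, 7.6]
width: 0.06
```

```bash
python3 - <<'E'
from h import *
s=manip.read_state();print(s['q'],s['clock'],s['width'],s['ft_force'],s['wrist_torque'])
p,R=tippos(s);print(p*1e3,R)
f=viewer.grab_frame('wrist');cv2.imwrite('pics/w9.png',f[:,:,::-1])
E
```

```text
[-0.0075  0.4864  0.0807  2.3227  0.525   0.0236 -2.262 ] 12.95 0.06003643140254667 [-4.9637  1.6528  7.609 ] [0.3402 0.7574 0.056 ]
[ 59.628  -73.2815  25.757 ] [[ 0.9948  0.0001 -0.1015]
 [ 0.0004 -1.      0.0031]
 [-0.1015 -0.0031 -0.9948]]
```

View pics/w9.png

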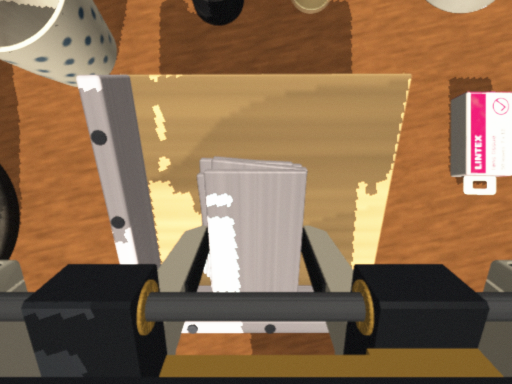

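Request:
{"fn": "play_rows", "kwargs": {
  "increments": [
    [[0, 0, 0, 0, 0, -0.1, 0.3], [0, 0, 0, 0, 0, 0, 0.45], [0, 0, 0, 0, 0, 0, 0.45], [0, 0, 0, 0, 0, -0.5, 0.45], [0, 0, 0, 0, 0, -2, 0.45], [0, 0, 0, 0, 0, -4, 0.45], [0, 0, 0, 0, 0, -4, 0.45], [0, 0, 0, 0, 0, 0, 0.45]]
  ]
}}

```text
clock: 14.0
tcp_pos: [0.4563, -0.0586, 0.1549]
eef_rot: [-3.137, -0.324, -0.229]
ft_force: [0.7, 0.2, -0.9]
width: 0.0675
```

```bash
python3 - <<'E'
from h import *
import pickle
s=manip.read_state();print(s['q'],s['clock'],s['width'],s['ft_force'],s['wrist_torque'])
p,R=tippos(s);print(p*1e3,R)
f=viewer.grab_frame('wrist');cv2.imwrite('pics/w10.png',f[:,:,::-1]);pickle.dump((s,f),open('w10.pkl','wb'))
E
```

```text
[ 0.2581  0.2355 -0.2712  2.2686  0.385   0.3506 -2.1376] 14.0 0.0674698258113932 [ 0.6641  0.2055 -0.9194] [ 0.1172  0.2943 -0.034 ]
[ 73.2082 -73.9579 132.654 ] [[ 0.9955 -0.002  -0.0943]
 [-0.0017 -1.      0.0038]
 [-0.0943 -0.0036 -0.9955]]
```

View pics/w10.png

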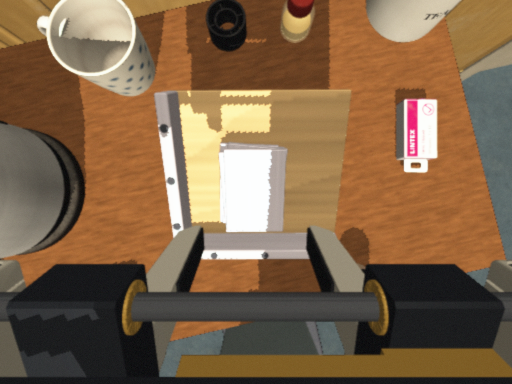

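```bash
python3 - <<'E'
from h import *
import pickle
a=cv2.imread('pics/w10.png')[80:270,150:360];cv2.imwrite('pics/w10c.png',cv2.resize(a,None,fx=3.1,fy=3.1,interpolation=cv2.INTER_CUBIC))
s,f=pickle.load(open('w10.pkl','rb'));C=cam('wrist',s)
B=trayR(TP[2]);o=np.array([TP[0],TP[1],.04])
for q in [(0,0,0),(0,0,38),(160,0,38),(160,-170,0),(160,0,0),(0,-170,0)]: print(q,proj(C,B@(np.array(q)/1e3)+o))
E
```

```text
(0, 0, 0) [[193.2741 230.0576]]
(0, 0, 38) [[185.9461 248.0909]]
(160, 0, 38) [[167.6464  89.7108]]
(160, -170, 0) [[352.6848  87.4893]]
(160, 0, 0) [[178.9752  87.9338]]
(0, -170, 0) [[334.9797 230.0051]]
```

View pics/w10c.png

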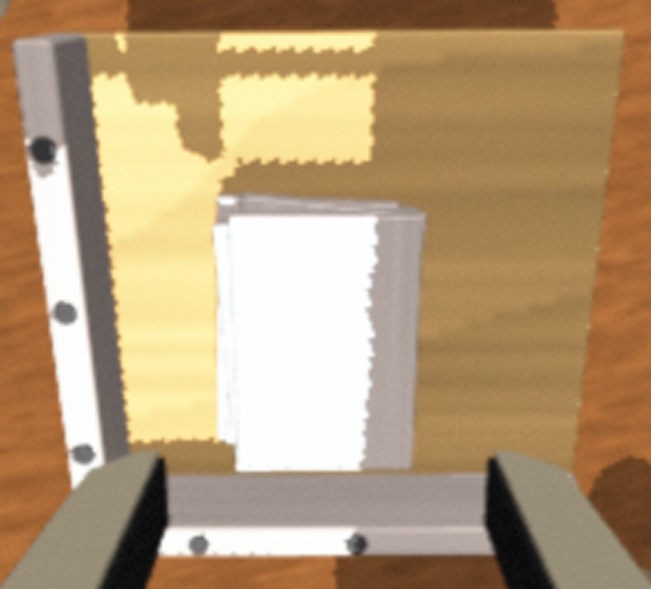

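Request:
{"fn": "play_rows", "kwargs": {
  "increments": [
    [[0, 0, -0.1745, 0, 0, 0, -1], [0, 0, -0.1745, 0, 0, 0, -1], [0, 0, -0.1745, 0, 0, 0, -1], [0, 0, -0.1745, 0, 0, 0, -1], [0, 0, -0.1745, 0, 0, 0, -1], [0, 0, -0.1745, 0, 0, 0, -1], [0, 0, -0.1745, 0, 0, 0, -1], [0, 0, -0.1745, 0, 0, 0, -1], [0, 0, -0.1745, 0, 0, 0, -1], [0, 0, 0, 0, 0, 0, -1]]
  ]
}}

```text
clock: 15.3
tcp_pos: [0.4546, -0.0582, 0.1508]
eef_rot: [2.826, -0.005, 1.342]
ft_force: [-0.2, 0.1, -0.8]
width: 0.0002
```

```bash
python3 - <<'E'
from h import *
s=manip.read_state();print(s['q'],s['clock'],s['width'],s['ft_force'],s['wrist_torque'])
p,R=tippos(s);print(p*1e3,R)
for d,z in((.09,60),(.16,60)): print(plan((58,-130,z),s,rel=rel(d,np.pi/2))[:3])
E
```

```text
[ 0.5897  0.2915 -0.6936  2.2623  0.6875  0.4289 -0.883 ] 15.3 0.00017442935411835235 [-0.1618  0.1082 -0.813 ] [0.088  0.2845 0.0265]
[ 70.287  -73.9858 129.5089] [[ 0.0035  0.9947 -0.1031]
 [ 1.     -0.0031  0.0039]
 [ 0.0036 -0.1031 -0.9947]]
(array([-0.0133, -0.0039, -0.0031]), array([-5.6455, -0.4372,  7.0181]), array([-5.6164, -0.5484,  7.0336]))
(array([ 0.0567, -0.004 , -0.003 ]), array([-5.6463, -0.7031,  7.0123]), array([-5.6164, -0.3209,  7.064 ]))
```

Request:
{"fn": "play_rows", "kwargs": {
  "increments": [
    [[0, 0, 0, -3, -0.3, 0, -1], [0, 0, 0, -2.6, -0.2, 1, -1], [0, 0, 0, 0, 0, 3, -1], [0, 0, 0, 0, 0, 3, -1], [0, 0, 0, 0, 0, 2, -1], [0, 0, 0, 0, 0, 0, -1]]
  ]
}}

```text
clock: 16.05
tcp_pos: [0.4649, -0.1171, 0.0632]
eef_rot: [2.827, -0.003, 1.344]
ft_force: [0.2, 0.8, -0.8]
width: 0.0003
```

```bash
python3 - <<'E'
from h import *
s=manip.read_state();print(s['q'],s['clock'],s['width'],s['ft_force'],s['wrist_torque'])
p,R=tippos(s);print(p*1e3,R)
for d,z in((.1,12),(.16,12)): print(plan((58,-130,z),s,rel=rel(d,np.pi/2))[:3])
E
```

```text
[ 0.3396  0.4533 -0.1965  2.3333  1.1303  0.1095 -1.1635] 16.05 0.0002780398896750505 [ 0.1584  0.7705 -0.813 ] [0.0793 0.2768 0.0152]
[  55.9719 -129.041    40.0731] [[ 0.001   0.9946 -0.104 ]
 [ 1.     -0.0007  0.0024]
 [ 0.0023 -0.104  -0.9946]]
(array([-0.0042, -0.0024, -0.0007]), array([-0.1113,  0.5095,  2.7707]), array([-0.105 ,  0.4978,  2.7731]))
(array([ 0.0558, -0.0024, -0.0006]), array([-0.1115,  0.2816,  2.7648]), array([-0.105 ,  0.4354,  2.7451]))
```

Request:
{"fn": "play_rows", "kwargs": {
  "increments": [
    [[0, 0, 0, 0, 0.3, 1.2, -1], [0, 0, 0, 0, 0.2, 1.0, -1], [0, 0, 0, 0, 0, 0.5, -1], [0, 0, 0, 0, 0, 0, -1]]
  ]
}}

```text
clock: 16.55
tcp_pos: [0.4799, -0.1208, 0.0436]
eef_rot: [2.826, -0.004, 1.343]
ft_force: [0.0, 0.3, -1.0]
width: 0.0004
```

```bash
python3 - <<'E'
from h import *
s=manip.read_state();print(s['q'],s['clock'],s['width'],s['ft_force'],s['wrist_torque'])
p,R=tippos(s);print(p*1e3,R)
f=viewer.grab_frame('side')[110:240,190:350];cv2.imwrite('pics/s11.png',cv2.resize(f[:,:,::-1],None,fx=4.5,fy=4.5,interpolation=cv2.INTER_CUBIC))
f=viewer.grab_frame('wrist');cv2.imwrite('pics/w11.png',f[:,:,::-1])
E
```

```text
[ 0.2149  0.5068 -0.0211  2.3166  1.363   0.0155 -1.3907] 16.55 0.0003894947253205743 [ 0.0305  0.2697 -0.9701] [ 0.0579  0.2172 -0.0135]
[  62.1015 -129.3469   15.8705] [[ 0.0023  0.9946 -0.1036]
 [ 1.     -0.0019  0.004 ]
 [ 0.0038 -0.1036 -0.9946]]
```

View pics/s11.png

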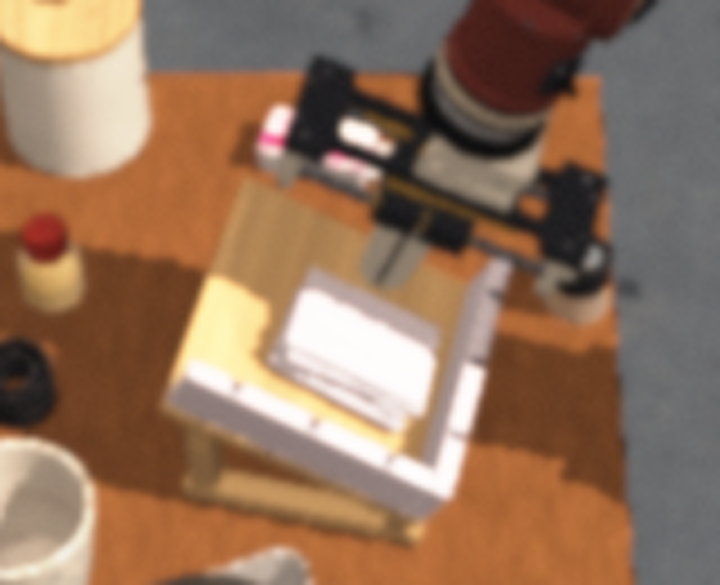

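View pics/w11.png

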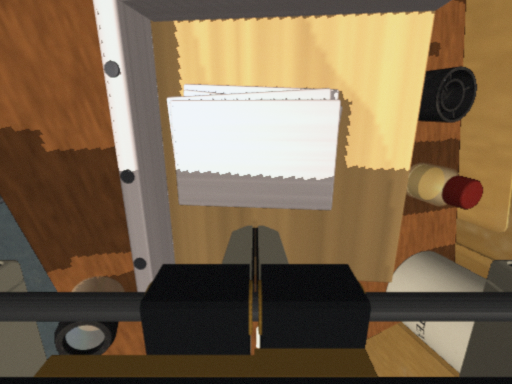

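```bash
python3 - <<'E'
from h import *
s=manip.read_state()
print(plan((60,-129,5),s,rel=rel(.16,np.pi/2))[:3])
E
```

```text
(array([ 0.0562, -0.004 , -0.002 ]), array([ 0.0326, -0.2884,  1.1129]), array([ 0.0375, -0.2254,  1.1272]))
```

Request:
{"fn": "play_rows", "kwargs": {
  "increments": [
    [[0.056, -0.004, 0, 0, 0, 0, -1], [0, 0, 0, 0, -0.2, 0.6, -1], [0, 0, 0, 0, 0, 0.4, -1], [0, 0, 0, 0, 0, 0, -1]]
  ]
}}

```text
clock: 17.15
tcp_pos: [0.4825, -0.124, 0.0295]
eef_rot: [2.856, 0.006, 1.341]
ft_force: [0.2, -0.2, -0.5]
width: 0.0007
```

```bash
python3 - <<'E'
from h import *
s=manip.read_state();print(s['q'],s['clock'],s['width'],s['ft_force'],s['wrist_torque'])
p,R=tippos(s);print(p*1e3,R)
E
```

```text
[ 0.3333  0.5481 -0.192   2.2876  1.3453  0.1212 -1.3722] 17.15 0.0007385456438923847 [ 0.2043 -0.2398 -0.5374] [0.0177 0.26   0.0097]
[  60.4796 -131.464     1.5216] [[ 0.0001  0.9912 -0.1327]
 [ 1.     -0.0009 -0.0062]
 [-0.0063 -0.1327 -0.9911]]
```

Request:
{"fn": "play_rows", "kwargs": {
  "increments": [
    [[0, 0, 0, 0.6, 0, -0.1, -1], [0, 0, 0, 0.8, 0, 0, -1], [0, 0, 0, 0.5, 0, 0, -1], [0, 0, 0, 0.5, 0, 0, -1], [0, 0, 0, 0.5, 0, 0, -1], [0, 0, 0, 0.5, 0, 0, -1], [0, 0, 0, 0.5, 0, 0, -1], [0, 0, 0, 0.5, 0, 0, -1], [0, 0, 0, 0, 0, 0, -1]]
  ]
}}

```text
clock: 18.27
tcp_pos: [0.4915, -0.0809, 0.0297]
eef_rot: [2.857, 0.007, 1.342]
ft_force: [-2.9, -2.4, 1.4]
width: 0.0004
```

```bash
python3 - <<'E'
from h import *
s=manip.read_state();print(s['q'],s['clock'],s['width'],s['ft_force'],s['wrist_torque'])
p,R=tippos(s);print(p*1e3,R)
f=viewer.grab_frame('wrist');cv2.imwrite('pics/w12.png',f[:,:,::-1])
E
```

```text
[ 0.2179  0.5476 -0.1862  2.2853  1.3423  0.1507 -1.4745] 18.275 0.0003782676125420242 [-2.8947 -2.4091  1.4423] [-0.6231  0.8175 -0.1711]
[ 59.6808 -87.3887   2.0806] [[-0.0013  0.991  -0.1342]
 [ 1.      0.0004 -0.007 ]
 [-0.0069 -0.1342 -0.9909]]
```

View pics/w12.png

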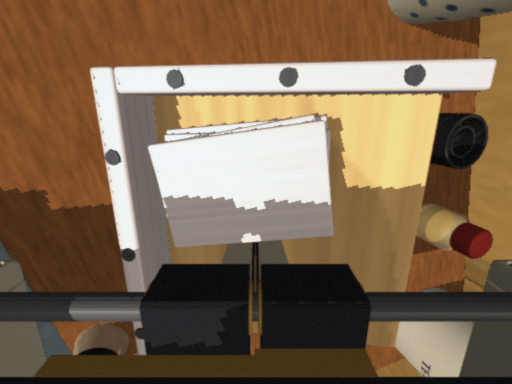

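Request:
{"fn": "play_rows", "kwargs": {
  "increments": [
    [[0, 0, 0, 0.4, 0, 0, -1], [0, 0, 0, 0.4, 0, 0, -1], [0, 0, 0, 0.4, 0, 0, -1], [0, 0, 0, 0.3, 0, 0, -1], [0, 0, 0, 0, 0, 0, -1]]
  ]
}}

```text
clock: 18.95
tcp_pos: [0.4933, -0.0709, 0.0295]
eef_rot: [2.858, 0.014, 1.336]
ft_force: [-4.2, -7.9, 3.4]
width: 0.0004
```

Request:
{"fn": "play_rows", "kwargs": {
  "increments": [
    [[0, 0, 0, 0.2, 0, 0, -1], [0, 0, 0, 0, 0, 0, -1]]
  ]
}}

```text
clock: 19.2
tcp_pos: [0.4933, -0.0689, 0.0293]
eef_rot: [2.859, 0.014, 1.336]
ft_force: [-6.0, -6.9, 4.0]
width: 0.0006
```

```bash
python3 - <<'E'
from h import *
s=manip.read_state();print(s['q'],s['clock'],s['width'],s['ft_force'],s['wrist_torque'])
p,R=tippos(s);print(p*1e3,R)
f=viewer.grab_frame('wrist');cv2.imwrite('pics/w13.png',f[:,:,::-1])
E
```

```text
[ 0.1817  0.5494 -0.1883  2.2821  1.3321  0.1715 -1.5041] 19.2 0.000636020190367595 [-6.0138 -6.9374  3.9798] [-1.6452  1.2533 -0.4873]
[ 58.7643 -74.9457   2.0389] [[ 0.0013  0.9907 -0.1358]
 [ 0.9999 -0.0035 -0.0155]
 [-0.0158 -0.1357 -0.9906]]
```

View pics/w13.png

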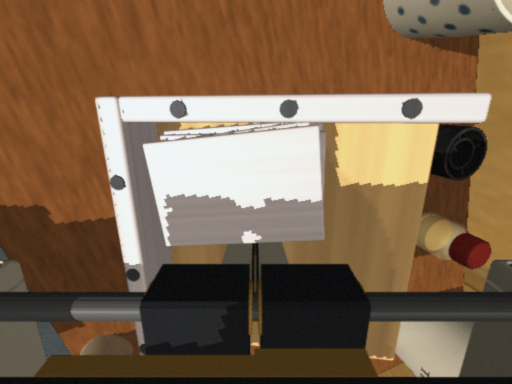

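Request:
{"fn": "play_rows", "kwargs": {
  "increments": [
    [[0, 0.015, 0, -1.3, 0, -0.1, -1], [0, 0, 0, 0, -1.2, 0, -1], [0, 0, 0, 0, -1.0, 0.2, -1], [0, 0, 0, 0, 0, 0.05, -1], [0, 0, 0, 0, 0, 0, -1]]
  ]
}}

```text
clock: 19.88
tcp_pos: [0.4744, -0.0712, 0.0227]
eef_rot: [2.856, -0.011, 1.347]
ft_force: [-0.3, -0.6, 0.1]
width: 0.0002
```

```bash
python3 - <<'E'
from h import *
s=manip.read_state();print(s['q'],s['clock'],s['width'],s['ft_force'],s['wrist_torque'])
p,R=tippos(s);print(p*1e3,R)
f=viewer.grab_frame('wrist');cv2.imwrite('pics/w14.png',f[:,:,::-1])
E
```

```text
[ 0.1821  0.5489 -0.1416  2.3417  1.8452  0.1105 -1.9848] 19.875 0.00018652794616297856 [-0.3477 -0.6256  0.0993] [ 0.0237  0.2145 -0.0058]
[ 39.6115 -82.4948   3.2854] [[ 0.001   0.9912 -0.1324]
 [ 0.9999  0.0005  0.0112]
 [ 0.0111 -0.1324 -0.9911]]
```

View pics/w14.png

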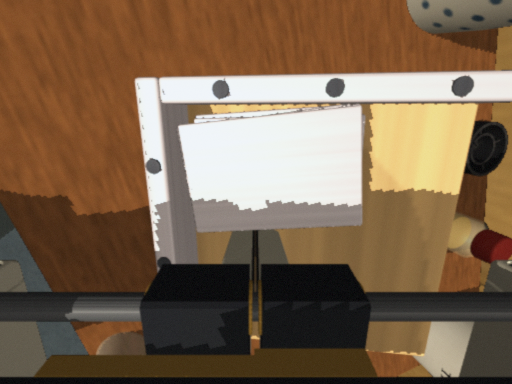

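Request:
{"fn": "play_rows", "kwargs": {
  "increments": [
    [[0, -0.01, 0, 0.4, 0, 0, -1], [0, 0, 0, 0.3, 0, 0, -1], [0, 0, 0, 0.3, 0, 0, -1], [0, 0, 0, 0.2, 0, 0, -1]]
  ]
}}

```text
clock: 20.42
tcp_pos: [0.4747, -0.062, 0.0221]
eef_rot: [2.858, 0.003, 1.341]
ft_force: [-2.0, -3.0, -1.8]
width: 0.0005
```

Request:
{"fn": "play_rows", "kwargs": {
  "increments": [
    [[0, 0, 0, 0.2, 0, 0, -1], [0, 0, 0, 0, 0, 0, -1]]
  ]
}}

```text
clock: 20.68
tcp_pos: [0.4751, -0.0604, 0.0221]
eef_rot: [2.857, 0.004, 1.341]
ft_force: [-3.3, -3.9, -0.8]
width: 0.0005
```

```bash
cat > st.py <<'E'
from h import *
import sys
s=manip.read_state();print(s['q'],s['clock'],s['width'])
p,R=tippos(s);print('tip',p*1e3,'F tray',trayR(TP[2]).T@s['ft_force']);print(R)
for n in sys.argv[1:]:
    nm,k=n.split(':');f=viewer.grab_frame(nm)
    if nm=='side': f=cv2.resize(f[110:240,190:350],None,fx=4.5,fy=4.5,interpolation=cv2.INTER_CUBIC)
    cv2.imwrite(f'pics/{k}.png',f[:,:,::-1])
E
python3 st.py wrist:w15
```

```text
[ 0.1076  0.5486 -0.0972  2.3414  1.7955  0.1125 -1.9791] 20.675 0.0005282777986335605
tip [ 37.7636 -71.1765   3.4852] F tray [-2.4745 -4.5134  0.1972]
[[ 0.001   0.9909 -0.1343]
 [ 1.     -0.0016 -0.0046]
 [-0.0048 -0.1343 -0.9909]]
```

View pics/w15.png

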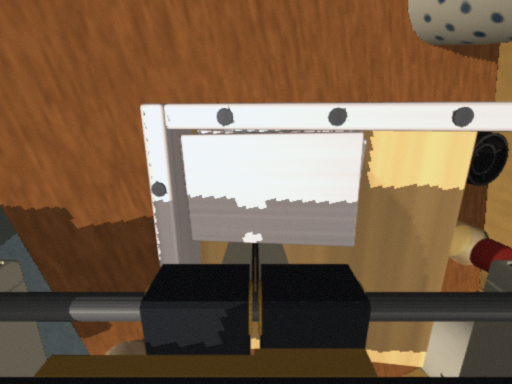

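Request:
{"fn": "play_rows", "kwargs": {
  "increments": [
    [[0, 0, 0, 0.15, 0, 0, -1], [0, 0, 0, 0.1, 0, 0, -1], [0, 0, 0, 0, 0, 0, -1]]
  ]
}}

```text
clock: 21.1
tcp_pos: [0.475, -0.0604, 0.0221]
eef_rot: [2.857, 0.008, 1.337]
ft_force: [-4.7, -7.1, -0.2]
width: 0.0006
```

Request:
{"fn": "play_rows", "kwargs": {
  "increments": [
    [[0, 0, 0, 0.1, 0, 0, -1], [0, 0, 0, 0.1, 0, 0, -1], [0, 0, 0, 0, 0, 0, -1]]
  ]
}}

```text
clock: 21.48
tcp_pos: [0.4749, -0.0605, 0.0221]
eef_rot: [2.857, 0.011, 1.335]
ft_force: [-5.9, -9.0, 1.8]
width: 0.0007
```

```bash
python3 st.py
```

```text
[ 0.0924  0.5485 -0.086   2.3416  1.7823  0.1164 -1.9772] 21.475 0.0006621727974283312
tip [ 37.6686 -71.0707   3.5383] F tray [ -2.6605 -10.0718   3.1327]
[[ 0.0041  0.991  -0.1335]
 [ 0.9999 -0.0058 -0.0129]
 [-0.0135 -0.1335 -0.991 ]]
```

Request:
{"fn": "play_rows", "kwargs": {
  "increments": [
    [[0, 0.01, 0, -1.0, 0, 0, -1], [0, 0, 0, -0.8, 0, 0, -1], [0, 0, 0, 0, 0, -3, -1], [0, 0, 0, 0, 1, -4, -1], [0, 0, 0, 0, 2, -3, -1], [0, 0, 0, 0, 2, 0, -1], [0, 0, 0, 0, 2, 0, -1]]
  ]
}}

```text
clock: 22.35
tcp_pos: [0.5197, -0.0873, 0.0966]
eef_rot: [2.828, 0.001, 1.339]
ft_force: [0.3, 0.1, -0.0]
width: 0.0005
```

```bash
python3 st.py wrist:w16 side:s16
```

```text
[ 0.4775  0.4705 -0.5292  2.1714  0.906   0.3748 -1.0226] 22.35 0.0005333005954788062
tip [112.2414 -87.5155  51.5448] F tray [ 0.2121  0.1277 -0.1019]
[[ 0.0044  0.9944 -0.1052]
 [ 1.     -0.0046 -0.0021]
 [-0.0025 -0.1052 -0.9944]]
```

View pics/w16.png

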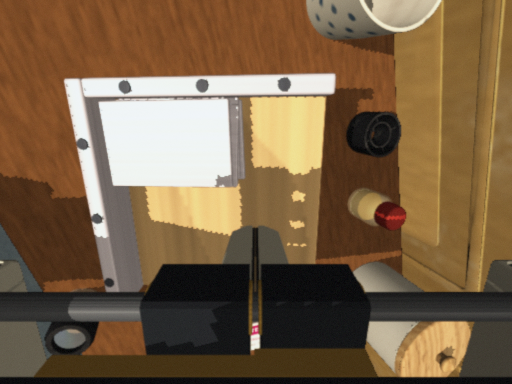

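View pics/s16.png

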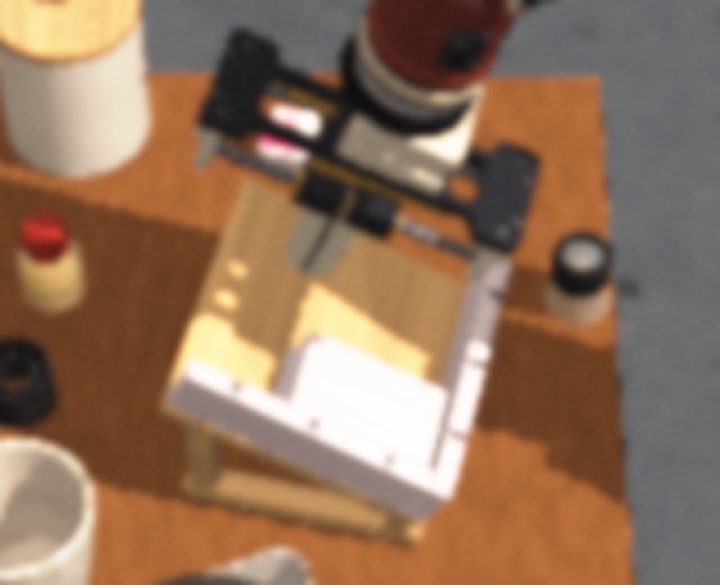

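Request:
{"fn": "play_rows", "kwargs": {
  "increments": [
    [[0, 0, -0.1745, 0, 0, -2, -1], [0, 0, -0.1745, 0, 0, -1, -1], [0, 0, -0.1745, 0, 0, 0, -1], [0, 0, -0.1745, 0, 0, 0, -1], [0, 0, -0.1745, 0, 0, 0, -1], [0, 0, -0.1745, 0, 0, 0, -1], [0, 0, -0.1745, 0, 0, 0, -1], [0, 0, -0.1745, 0, 0, 0, -1], [0, 0, -0.1745, 0, 0, 0, -1], [0, 0, 0, 0, 0, 0, -1]]
  ]
}}

```text
clock: 23.7
tcp_pos: [0.5084, -0.0853, 0.1234]
eef_rot: [-3.14, 0.31, 2.908]
ft_force: [0.2, -0.0, -0.4]
width: 0.0006
```

```bash
python3 st.py; python3 - <<'E'
from h import *
s=manip.read_state()
for d in (0,.1): print(plan((132,-32,45),s,rel=rel(d,np.pi))[:3])
E
```

```text
[ 0.8     0.5401 -1.0203  2.1572  1.0668  0.6372  0.381 ] 23.7 0.0006299150240411202
tip [112.7899 -88.0106  80.6666] F tray [-0.0106  0.0093 -0.4029]
[[-0.9941  0.0061 -0.1087]
 [ 0.0065  1.     -0.0034]
 [ 0.1087 -0.004  -0.9941]]
(array([-0.0037, -0.109 , -0.0063]), array([-2.674 ,  5.6424,  3.2953]), array([-2.3343,  5.6138,  3.5892]))
(array([-0.0034, -0.009 , -0.0065]), array([-2.2949,  5.64  ,  3.3176]), array([-2.3016,  5.6138,  3.3572]))
```

Request:
{"fn": "play_rows", "kwargs": {
  "increments": [
    [[0, -0.109, -0.006, 0, 0, 0, -1], [0, 0, 0, -1.2, 2.6, 0, -1], [0, 0, 0, -1.1, 3.0, 0, -1], [0, 0, 0, 0, 0, 2, -1], [0, 0, 0, 0, 0, 1.5, -1], [0, 0, 0, 0, 0, 0, -1]]
  ]
}}

```text
clock: 24.45
tcp_pos: [0.5552, -0.039, 0.1]
eef_rot: [-3.137, 0.418, 2.914]
ft_force: [0.6, -0.3, 0.4]
width: 0.0002
```

```bash
python3 st.py wrist:w17; python3 - <<'E'
from h import *
s=manip.read_state()
for d in (0,): print(plan((130,-32,3),s,rel=rel(d,np.pi))[:3])
E
```

```text
[ 0.5511  0.5741 -0.8604  2.1828  1.397   0.5808 -0.0269] 24.45 0.00023945845670472467
tip [131.4099 -32.3721  45.2385] F tray [ 0.7244 -0.1544  0.1263]
[[-1.      0.0003 -0.0013]
 [ 0.0003  1.     -0.0044]
 [ 0.0013 -0.0044 -1.    ]]
(array([-0.0041, -0.0003,  0.0002]), array([0.176 , 0.0536, 4.2781]), array([0.1771, 0.0361, 4.2782]))
```

View pics/w17.png

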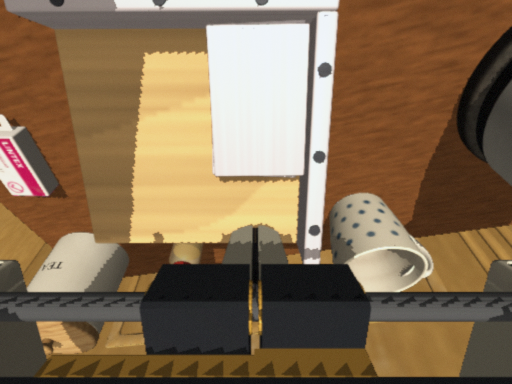

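Request:
{"fn": "play_rows", "kwargs": {
  "increments": [
    [[0, 0, 0, 0.1, 0.1, 2, -1], [0, 0, 0, 0, 0, 1.5, -1], [0, 0, 0, 0, 0, 0.5, -1], [0, 0, 0, 0, 0, 0.2, -1], [0, 0, 0, 0, 0, 0, -1]]
  ]
}}

```text
clock: 25.12
tcp_pos: [0.572, -0.0422, 0.0628]
eef_rot: [-3.137, 0.42, 2.915]
ft_force: [0.1, -0.2, 0.6]
width: 0.0006
```

```bash
python3 st.py side:s18
```

```text
[ 0.5086  0.6609 -0.8083  2.1775  1.5604  0.5875 -0.1609] 25.125 0.0005819302567478602
tip [131.7258 -31.7134   4.2466] F tray [ 0.4101 -0.1266  0.4718]
[[-1.     -0.0008  0.0015]
 [-0.0008  1.     -0.0044]
 [-0.0015 -0.0044 -1.    ]]
```

View pics/s18.png

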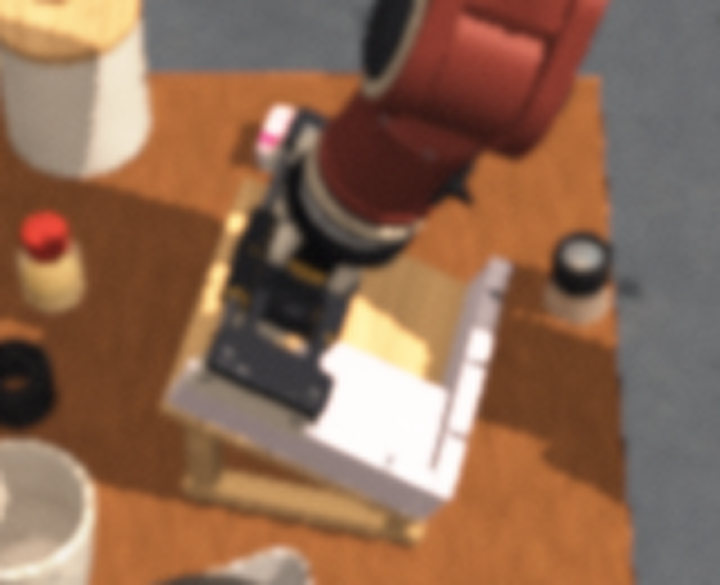

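Request:
{"fn": "play_rows", "kwargs": {
  "increments": [
    [[0, 0, 0, 0.5, 0, 0.1, -1], [0, 0, 0, 0.5, 0, 0, -1], [0, 0, 0, 0.4, 0, 0, -1], [0, 0, 0, 0.4, 0, 0, -1], [0, 0, 0, 0.4, 0, 0, -1], [0, 0, 0, 0, 0, 0, -1]]
  ]
}}

```text
clock: 25.92
tcp_pos: [0.5524, -0.0378, 0.0522]
eef_rot: [-3.136, 0.419, 2.916]
ft_force: [0.5, 0.4, 0.0]
width: 0.0004
```

```bash
python3 st.py wrist:w19
```

```text
[ 0.5005  0.6681 -0.8118  2.2356  1.6521  0.5988 -0.277 ] 25.925 0.0004223379615852129
tip [109.0619 -31.8442   2.7446] F tray [ 0.3423  0.4718 -0.1101]
[[-1.     -0.0015  0.0003]
 [-0.0015  1.     -0.0045]
 [-0.0003 -0.0045 -1.    ]]
```

View pics/w19.png

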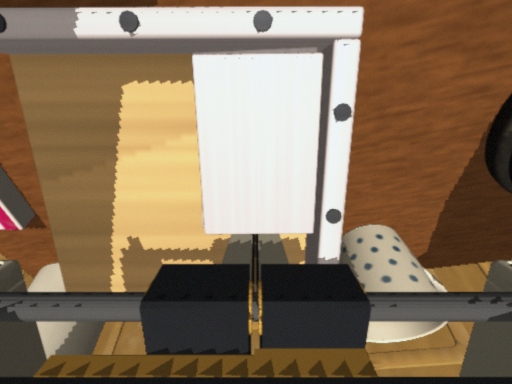

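Request:
{"fn": "play_rows", "kwargs": {
  "increments": [
    [[0, 0, 0, 0.25, 0, 0, -1], [0, 0, 0, 0.2, 0, 0, -1], [0, 0, 0, 0.15, 0, 0, -1], [0, 0, 0, 0, 0, 0, -1]]
  ]
}}

```text
clock: 26.48
tcp_pos: [0.5479, -0.0371, 0.0502]
eef_rot: [-3.136, 0.421, 2.915]
ft_force: [2.6, -1.3, 1.9]
width: 0.0006
```

Request:
{"fn": "play_rows", "kwargs": {
  "increments": [
    [[0, 0, 0, 0.1, 0, 0, -1], [0, 0, 0, 0.1, 0, 0, -1], [0, 0, 0, 0, 0, 0, -1]]
  ]
}}

```text
clock: 26.85
tcp_pos: [0.5458, -0.0363, 0.0492]
eef_rot: [-3.136, 0.42, 2.916]
ft_force: [2.5, -1.5, 1.2]
width: 0.0005
```

```bash
python3 st.py wrist:w20
```

```text
[ 0.4988  0.6711 -0.8161  2.2555  1.6834  0.6067 -0.3177] 26.85 0.00045996466877439685
tip [101.6846 -31.8439   2.7622] F tray [ 3.0174 -0.9311 -0.0472]
[[-1.     -0.0011  0.0012]
 [-0.0011  1.     -0.0046]
 [-0.0012 -0.0046 -1.    ]]
```

View pics/w20.png

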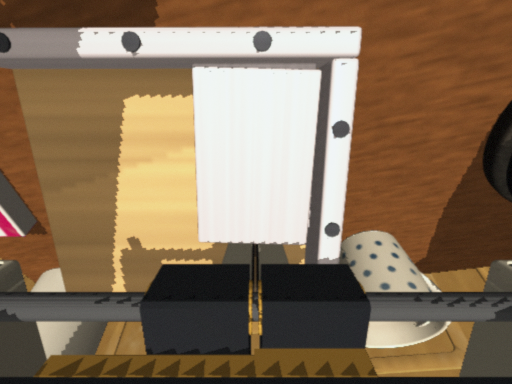

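Nearly at the low fence (3 N sliding load). Continue in 1 mm steps.

Request:
{"fn": "play_rows", "kwargs": {
  "increments": [
    [[0, 0, 0, 0.1, 0, 0, -1], [0, 0, 0, 0.1, 0, 0, -1], [0, 0, 0, 0, 0, 0, -1]]
  ]
}}

```text
clock: 27.28
tcp_pos: [0.5443, -0.036, 0.0485]
eef_rot: [-3.137, 0.421, 2.916]
ft_force: [3.6, -1.0, 1.8]
width: 0.0003
```

Request:
{"fn": "play_rows", "kwargs": {
  "increments": [
    [[0, 0, 0, 0.1, 0, 0, -1], [0, 0, 0, 0, 0, 0, -1]]
  ]
}}

```text
clock: 27.52
tcp_pos: [0.5441, -0.0359, 0.0484]
eef_rot: [-3.137, 0.422, 2.915]
ft_force: [5.4, -1.1, 2.2]
width: 0.0007
```

Request:
{"fn": "play_rows", "kwargs": {
  "increments": [
    [[0, 0, 0, 0.1, 0, 0, -1], [0, 0, 0, 0, 0, 0, -1]]
  ]
}}

```text
clock: 27.78
tcp_pos: [0.544, -0.0359, 0.0484]
eef_rot: [-3.137, 0.423, 2.915]
ft_force: [6.4, -1.4, 1.2]
width: 0.0005
```

```bash
python3 st.py
```

```text
[ 0.4982  0.6727 -0.8188  2.2635  1.7     0.612  -0.3382] 27.775 0.0005452688779014434
tip [ 99.5777 -31.808    2.8099] F tray [ 6.4855  0.0861 -1.5445]
[[-1.     -0.0003  0.0044]
 [-0.0003  1.     -0.0049]
 [-0.0044 -0.0049 -1.    ]]
```

Request:
{"fn": "play_rows", "kwargs": {
  "increments": [
    [[0, 0, 0, 0.15, 0, 0, -1], [0, 0, 0, 0.1, 0, 0, -1], [0, 0, 0, 0, 0, 0, -1]]
  ]
}}

```text
clock: 28.15
tcp_pos: [0.5438, -0.0349, 0.0484]
eef_rot: [-3.138, 0.426, 2.915]
ft_force: [8.7, -2.0, 2.6]
width: 0.0007
```

Request:
{"fn": "play_rows", "kwargs": {
  "increments": [
    [[0, 0, 0, -0.8, 0, 0, -1], [0, 0, 0, -1.0, 0, 0, -1], [0, 0, 0, -1, 0, -1, -1], [0, 0, 0, 0, 0, -4, -1], [0, 0, 0, 0, 0, -5, -1], [0, 0, 0, 0, -3, 0, -1], [0, 0, 0, 0, -3, 0, -1], [0, 0, 0, 0, 0, 0, -1]]
  ]
}}

```text
clock: 29.15
tcp_pos: [0.5083, -0.0912, 0.1476]
eef_rot: [-3.136, 0.415, 2.911]
ft_force: [-0.4, 1.3, 0.2]
width: 0.0005
```

```bash
python3 st.py wrist:w21 side:s21
```

```text
[ 0.7821  0.4273 -0.9329  2.2246  1.1489  0.4962  0.3048] 29.15 0.0005022835582765444
tip [119.821  -93.6326 102.4801] F tray [-0.501   1.1572  0.4565]
[[-1.      0.0028 -0.0042]
 [ 0.0029  1.     -0.0064]
 [ 0.0042 -0.0064 -1.    ]]
```

View pics/w21.png

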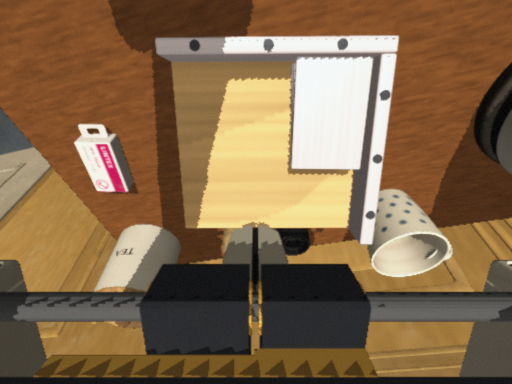

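View pics/s21.png

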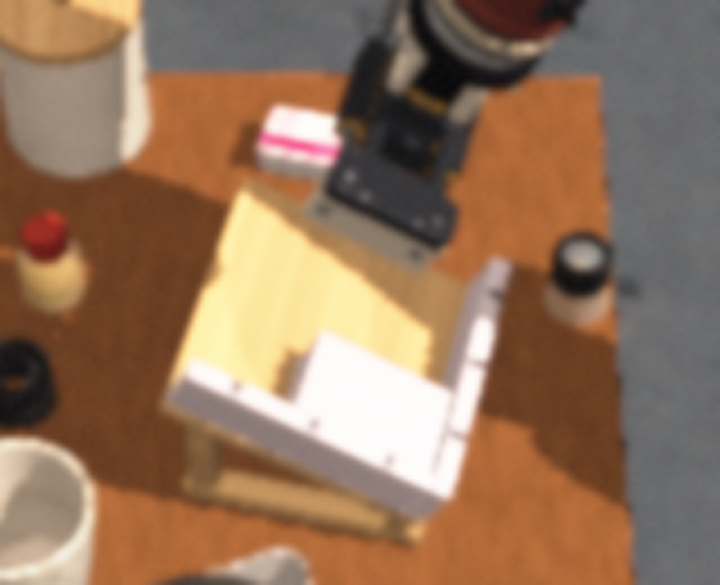

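```bash
python3 - <<'E'
import cv2
a=cv2.imread('pics/w21.png')[25:255,270:410];cv2.imwrite('pics/w21c.png',cv2.resize(a[:150],None,fx=5,fy=4 if 0 else 5,interpolation=cv2.INTER_CUBIC)[:600])
cv2.imwrite('pics/w21d.png',cv2.resize(a[30:150],None,fx=5,fy=5,interpolation=cv2.INTER_CUBIC))
cv2.imwrite('pics/w21c.png',cv2.resize(a[0:100],None,fx=5,fy=5,interpolation=cv2.INTER_CUBIC))
E
```

```text
(no output)
```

View pics/w21c.png

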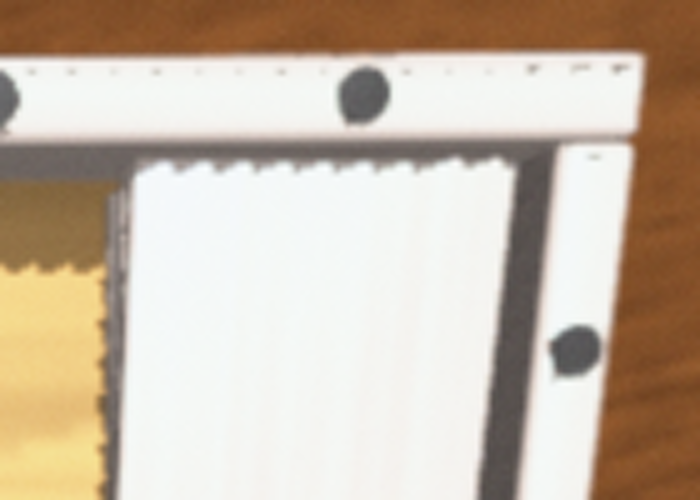

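View pics/w21d.png

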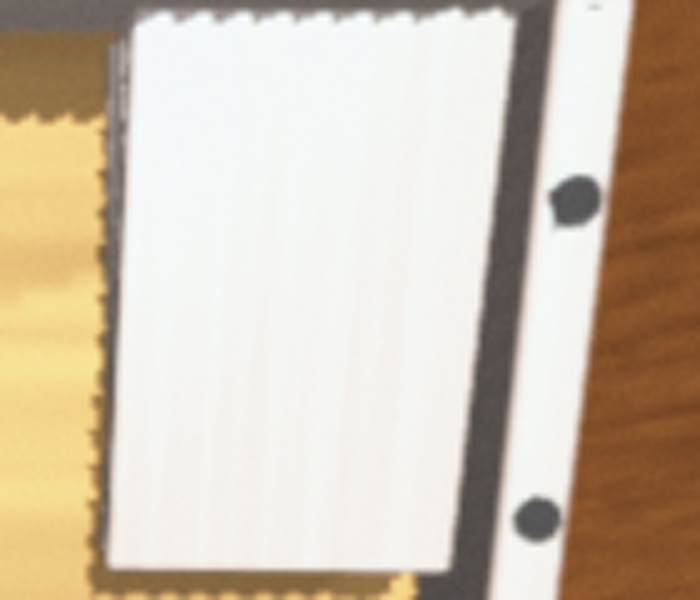

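```bash
python3 - <<'E'
from h import *
s=manip.read_state();C=cam('wrist',s);B=trayR(TP[2]);o=np.array([TP[0],TP[1],.04])
P=lambda q:proj(C,B@(np.array(q)/1e3)+o)[0]
def c(q): u=P(q);return ((u-[270,55])*5).round(0)   # coords in w21d
for q in [(0,0,38),(0,0,30),(90,0,38),(90,0,30),(90,0,0),(0,-60,30),(0,-60,0),(90,-60,30),(90,-60,0),(0,-60,38),(0,-170,38),(0,12,38)]: print(q,c(q))
E
```

```text
(0, 0, 38) [530.  -6.]
(0, 0, 30) [509.   3.]
(90, 0, 38) [462. 577.]
(90, 0, 30) [445. 567.]
(90, 0, 0) [391. 535.]
(0, -60, 30) [125.   3.]
(0, -60, 0) [102.  33.]
(90, -60, 30) [103. 567.]
(90, -60, 0) [ 85. 534.]
(0, -60, 38) [132.  -6.]
(0, -170, 38) [-595.   -6.]
(0, 12, 38) [609.  -6.]
```

```bash
python3 - <<'E'
from h import *
a=cv2.imread('pics/w16.png')[70:200,55:255];cv2.imwrite('pics/w16c.png',cv2.resize(a,None,fx=4,fy=4,interpolation=cv2.INTER_CUBIC))
s=dict(tcp_pos=np.array([.5197,-.0873,.0966]),eef_rot=[2.828,.001,1.339]);C=cam('wrist',s);B=trayR(TP[2]);o=np.array([TP[0],TP[1],.04])
P=lambda q:proj(C,B@(np.array(q)/1e3)+o)[0]
def c(q): u=P(q);return ((u-[55,70])*4).round(0)
for q in [(0,0,38),(160,0,38),(0,0,30),(14,0,30),(104,0,30),(14,-60,30),(104,-60,30),(104,-60,0),(-12,12,38)]: print(q,c(q))
E
```

```text
(0, 0, 38) [129. 122.]
(160, 0, 38) [1130.  115.]
(0, 0, 30) [160. 123.]
(14, 0, 30) [238. 122.]
(104, 0, 30) [765. 118.]
(14, -60, 30) [288. 463.]
(104, -60, 30) [769. 475.]
(104, -60, 0) [789. 433.]
(-12, 12, 38) [46. 44.]
```

View pics/w16c.png

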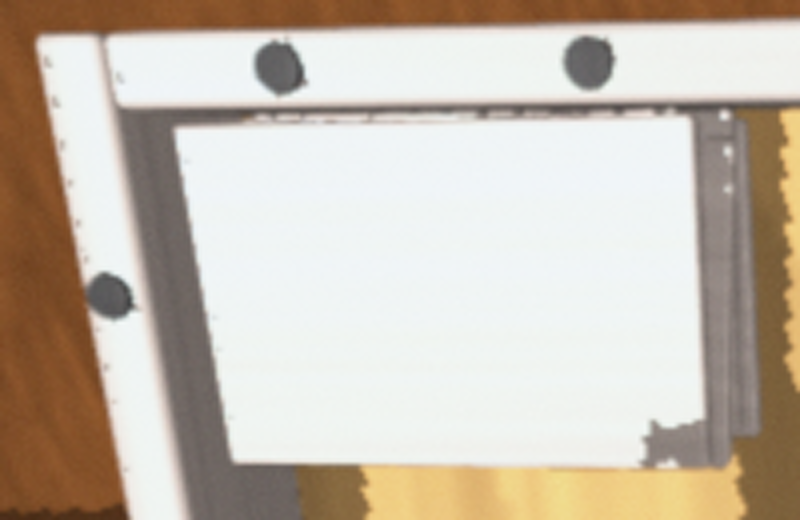

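Request:
{"fn": "play_rows", "kwargs": {
  "increments": [
    [[0, 0, 0.1745, 0, 0, 0, -1], [0, 0, 0.1745, 0, 0, 0, -1], [0, 0, 0.1745, 0, 0, 0, -1], [0, 0, 0.1745, 0, 0, 0, -1], [0, 0, 0.1745, 0, 0, 0, -1], [0, 0, 0.1745, 0, 0, 0, -1], [0, 0, 0.1745, 0, 0, 0, -1], [0, 0, 0.1745, 0, 0, 0, -1], [0, 0, 0.1745, 0, 0, 0, -1], [0, 0, 0, 0, 0, 0, -1]]
  ]
}}

```text
clock: 30.5
tcp_pos: [0.5115, -0.0872, 0.1491]
eef_rot: [2.723, 0.004, 1.348]
ft_force: [-0.4, -0.1, 0.6]
width: 0.0007
```

```bash
python3 st.py; python3 - <<'E'
from h import *
s=manip.read_state()
for d in (0,.1): print(plan((50,-92,60),s,rel=rel(d,np.pi/2))[:3])
E
```

```text
[ 0.5253  0.3416 -0.5703  2.2269  0.937   0.3344 -1.0541] 30.5 0.0007099580818368669
tip [122.3188 -89.2229 103.007 ] F tray [-0.1298 -0.2265  0.6943]
[[-0.006   1.      0.0001]
 [ 1.      0.006  -0.0022]
 [-0.0022  0.0001 -1.    ]]
(array([0.0001, 0.0022, 0.006 ]), array([-0.2162, -7.2342,  4.3005]), array([-0.2692, -7.2323,  4.3007]))
(array([0.1001, 0.0025, 0.0059]), array([-0.214 , -7.6136,  4.2814]), array([-0.2692, -7.1462,  5.0202]))
```

Request:
{"fn": "play_rows", "kwargs": {
  "increments": [
    [[0.1, 0.0025, 0.006, 0, 0, 0, -1], [0, 0, 0, -0.3, -3.5, 1, -1], [0, 0, 0, 0, -3.6, 2, -1], [0, 0, 0, 0, 0, 2, -1], [0, 0, 0, 0, 0, 2, -1], [0, 0, 0, 0, 0, 1, -1], [0, 0, 0, 0, 0, 0, -1]]
  ]
}}

```text
clock: 31.38
tcp_pos: [0.4695, -0.0812, 0.0503]
eef_rot: [2.824, 0.001, 1.344]
ft_force: [0.7, -0.3, 0.2]
width: 0.0004
```

```bash
python3 st.py; python3 - <<'E'
from h import *
s=manip.read_state()
for d in (.1,.13): print(plan((45,-85,15),s,rel=rel(d,np.pi/2))[:3])
E
```

```text
[ 0.1614  0.4777 -0.0927  2.3577  1.6532  0.0875 -1.7801] 31.375 0.00040872636652729256
tip [ 47.3332 -92.8503  29.6892] F tray [ 0.7313 -0.1246 -0.0838]
[[-0.0009  0.9949 -0.1011]
 [ 1.      0.0008 -0.0007]
 [-0.0006 -0.1011 -0.9949]]
(array([-0.0013,  0.0007,  0.0008]), array([ 0.789 , -0.078 ,  1.4844]), array([ 0.7878, -0.0806,  1.4849]))
(array([0.0287, 0.0007, 0.0008]), array([ 0.7891, -0.192 ,  1.4828]), array([ 0.7878, -0.15  ,  1.4883]))
```

Request:
{"fn": "play_rows", "kwargs": {
  "increments": [
    [[0, 0, 0, 0.4, 0, 0.9, -1], [0, 0, 0, 0.4, 0, 0.5, -1], [0, 0, 0, 0.4, 0, 0, -1], [0, 0, 0, 0.4, 0, 0, -1], [0, 0, 0, 0.2, 0, 0, -1], [0, 0, 0, 0, 0, 0, -1]]
  ]
}}

```text
clock: 32.12
tcp_pos: [0.4783, -0.066, 0.0382]
eef_rot: [2.821, 0.0, 1.339]
ft_force: [0.4, -0.4, -0.3]
width: 0.0007
```

```bash
python3 st.py
```

```text
[ 0.2089  0.519  -0.2226  2.3507  1.7672  0.1759 -1.9421] 32.125 0.0006618048960599577
tip [ 47.0233 -76.0693  16.523 ] F tray [ 0.3041 -0.3121 -0.4733]
[[ 0.0042  0.9951 -0.0986]
 [ 1.     -0.0044 -0.0018]
 [-0.0023 -0.0985 -0.9951]]
```

Request:
{"fn": "play_rows", "kwargs": {
  "increments": [
    [[0, 0, 0, 0.2, 0, 0, -1], [0, 0, 0, 0.1, 0, 0, -1], [0, 0, 0, 0, 0, 0, -1]]
  ]
}}

```text
clock: 32.5
tcp_pos: [0.4789, -0.0633, 0.0379]
eef_rot: [2.822, 0.0, 1.339]
ft_force: [-0.4, -0.5, 0.3]
width: 0.0004
```

```bash
python3 st.py
```

```text
[ 0.2006  0.5198 -0.2216  2.3498  1.7597  0.1776 -1.9422] 32.5 0.00039915073880144984
tip [ 46.8812 -73.2474  16.2997] F tray [-0.1377 -0.5394  0.415 ]
[[ 0.0047  0.9951 -0.099 ]
 [ 1.     -0.0049 -0.0019]
 [-0.0024 -0.099  -0.9951]]
```

Request:
{"fn": "play_rows", "kwargs": {
  "increments": [
    [[0, 0, 0, 0.15, 0, 0, -1], [0, 0, 0, 0.15, 0, 0, -1], [0, 0, 0, 0, 0, 0, -1]]
  ]
}}

```text
clock: 32.88
tcp_pos: [0.4794, -0.0611, 0.0379]
eef_rot: [2.822, 0.001, 1.338]
ft_force: [-0.7, -1.1, 0.1]
width: 0.0008
```

```bash
python3 st.py wrist:w22
```

```text
[ 0.192   0.52   -0.2198  2.349   1.7514  0.18   -1.9414] 32.875 0.0008464493013621038
tip [ 46.8749 -70.9519  16.2973] F tray [-0.3855 -1.2302  0.3126]
[[ 0.0052  0.9951 -0.0989]
 [ 1.     -0.0055 -0.0033]
 [-0.0038 -0.0989 -0.9951]]
```

Request:
{"fn": "play_rows", "kwargs": {
  "increments": [
    [[0, 0, 0, 0.15, 0, 0, -1], [0, 0, 0, 0.1, 0, 0, -1], [0, 0, 0, 0, 0, 0, -1]]
  ]
}}

```text
clock: 33.3
tcp_pos: [0.48, -0.0592, 0.0379]
eef_rot: [2.821, 0.002, 1.337]
ft_force: [-1.5, -4.4, 1.1]
width: 0.0004
```

```bash
python3 st.py wrist:w23
```

```text
[ 0.1849  0.5201 -0.2183  2.3481  1.7442  0.1819 -1.9406] 33.3 0.0004022223768796297
tip [ 47.0162 -68.9016  16.2859] F tray [ 0.0526 -4.5908  1.2043]
[[ 0.0057  0.9951 -0.0986]
 [ 1.     -0.0061 -0.0041]
 [-0.0047 -0.0986 -0.9951]]
```

Request:
{"fn": "play_rows", "kwargs": {
  "increments": [
    [[0, 0, 0, 0.1, 0, 0, -1], [0, 0, 0, 0.1, 0, 0, -1], [0, 0, 0, 0, 0, 0, -1]]
  ]
}}

```text
clock: 33.72
tcp_pos: [0.4803, -0.0589, 0.038]
eef_rot: [2.821, 0.004, 1.334]
ft_force: [-1.8, -7.7, 3.0]
width: 0.0005
```

Request:
{"fn": "play_rows", "kwargs": {
  "increments": [
    [[0, 0, 0, 0.1, 0, 0, -1], [0, 0, 0, 0, 0, 0, -1]]
  ]
}}

```text
clock: 33.98
tcp_pos: [0.4803, -0.0589, 0.0381]
eef_rot: [2.821, 0.006, 1.333]
ft_force: [-2.5, -8.1, 3.1]
width: 0.0003
```

```bash
python3 st.py wrist:w24
```

```text
[ 0.1769  0.52   -0.2148  2.3475  1.7354  0.1866 -1.9394] 33.975 0.00028140519753100244
tip [ 47.2753 -68.4077  16.2961] F tray [ 0.7101 -8.4713  3.1229]
[[ 0.0075  0.9952 -0.0977]
 [ 0.9999 -0.0084 -0.0091]
 [-0.0098 -0.0976 -0.9952]]
```

View pics/w24.png

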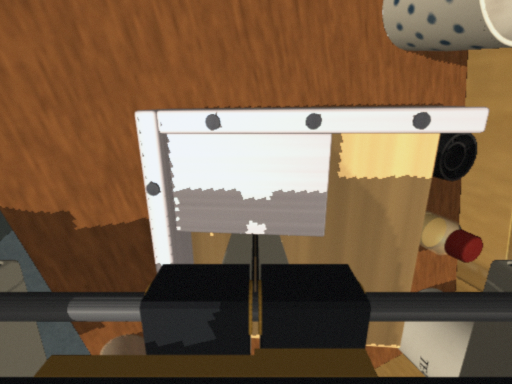

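Request:
{"fn": "play_rows", "kwargs": {
  "increments": [
    [[0, 0.008, 0.006, -1.0, 0, 0, -1], [0, 0, 0, 0, 0, 0.7, -1], [0, 0, 0, 0, 0, 0.5, -1], [0, 0, 0, 0.2, 0, 0, -1], [0, 0, 0, 0, 0, 0, -1]]
  ]
}}

```text
clock: 34.65
tcp_pos: [0.4829, -0.0626, 0.0265]
eef_rot: [2.822, -0.01, 1.337]
ft_force: [-0.1, 0.2, -0.5]
width: 0.0003
```

```bash
python3 st.py wrist:w25
```

```text
[ 0.2625  0.5576 -0.3026  2.348   1.8582  0.2219 -2.0375] 34.65 0.0002765206360337742
tip [ 45.6612 -72.0368   4.4345] F tray [-0.354   0.1273 -0.3502]
[[ 0.0106  0.995  -0.0992]
 [ 0.9999 -0.0099  0.0077]
 [ 0.0066 -0.0993 -0.995 ]]
```

View pics/w25.png

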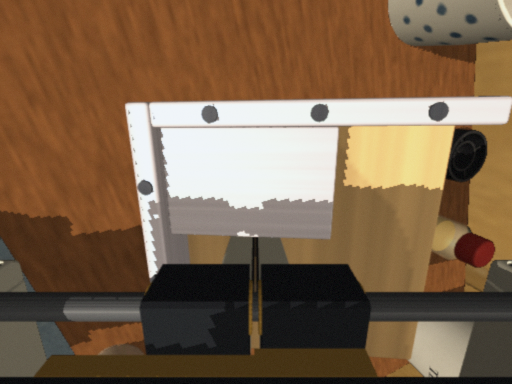

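Request:
{"fn": "play_rows", "kwargs": {
  "increments": [
    [[0, -0.006, 0.009, 0.15, 0, 0.05, -1], [0, 0, 0, 0.15, 0, 0, -1], [0, 0, 0, 0, 0, 0, -1]]
  ]
}}

```text
clock: 35.08
tcp_pos: [0.4835, -0.0611, 0.0262]
eef_rot: [2.822, -0.006, 1.324]
ft_force: [-0.0, -1.7, 1.2]
width: 0.0004
```

Request:
{"fn": "play_rows", "kwargs": {
  "increments": [
    [[0, 0, 0, 0.1, 0, 0, -1], [0, 0, 0, 0.1, 0, 0, -1], [0, 0, 0, 0, 0, 0, -1]]
  ]
}}

```text
clock: 35.45
tcp_pos: [0.4836, -0.0609, 0.0261]
eef_rot: [2.821, -0.003, 1.322]
ft_force: [-1.9, -4.6, 0.5]
width: 0.0004
```

```bash
python3 st.py
```

```text
[ 0.2418  0.5587 -0.295   2.3462  1.8351  0.2331 -2.0415] 35.45 0.00039869169348831534
tip [ 45.7655 -69.8014   3.8607] F tray [-0.6051 -4.9109  0.7625]
[[ 0.0215  0.9949 -0.0986]
 [ 0.9998 -0.022  -0.0037]
 [-0.0058 -0.0985 -0.9951]]
```

Request:
{"fn": "play_rows", "kwargs": {
  "increments": [
    [[0, 0, 0, 0.1, 0, 0, -1], [0, 0, 0, 0.1, 0, 0, -1], [0, 0, 0, 0, 0, 0, -1]]
  ]
}}

```text
clock: 35.83
tcp_pos: [0.4836, -0.0609, 0.0261]
eef_rot: [2.821, -0.001, 1.319]
ft_force: [-3.1, -6.4, 2.1]
width: 0.0005
```

```bash
python3 st.py
```

```text
[ 0.2366  0.5586 -0.2925  2.3462  1.8296  0.2361 -2.0411] 35.825 0.00046719270494588905
tip [ 45.7397 -69.6788   3.8598] F tray [-0.5683 -6.9083  2.5903]
[[ 0.0229  0.9949 -0.0983]
 [ 0.9997 -0.0237 -0.0073]
 [-0.0096 -0.0981 -0.9951]]
```

Request:
{"fn": "play_rows", "kwargs": {
  "increments": [
    [[0, 0.006, -0.022, -0.8, 0, 0, -1], [0, 0, 0, -0.6, 0, 0, -1], [0, 0, 0, 0, 0, -3, -1], [0, 0, 0, 0, 0, -4, -1], [0, 0, 0, 0, 0, 0, -1]]
  ]
}}

```text
clock: 36.45
tcp_pos: [0.4713, -0.0701, 0.0681]
eef_rot: [2.814, 0.0, 1.345]
ft_force: [0.3, -0.3, -0.8]
width: 0.0004
```

```bash
python3 st.py wrist:w26; python3 - <<'E'
from h import *
s=manip.read_state()
a=cv2.imread('pics/w26.png')[80:255,120:350];cv2.imwrite('pics/w26c.png',cv2.resize(a,None,fx=3.4,fy=3.4,interpolation=cv2.INTER_CUBIC))
C=cam('wrist',s);B=trayR(TP[2]);o=np.array([TP[0],TP[1],.04])
for q in [(0,0,38),(160,0,38),(0,0,30),(90,0,30),(0,-60,30),(90,-60,30),(90,-60,0),(90,0,0),(-12,12,38)]: print(q,((proj(C,B@(np.array(q)/1e3)+o)[0]-[120,80])*3.4).round(0))
E
```

```text
[ 0.2397  0.4419 -0.2415  2.3462  1.3341  0.168  -1.4928] 36.45 0.0004004364384629647
tip [ 53.5025 -81.7249  46.3447] F tray [ 0.0549 -0.2604 -0.868 ]
[[-0.001   0.9959 -0.0909]
 [ 1.      0.001  -0.0001]
 [ 0.     -0.0909 -0.9959]]
(0, 0, 38) [175.  87.]
(160, 0, 38) [1108.   88.]
(0, 0, 30) [191.  87.]
(90, 0, 30) [675.  87.]
(0, -60, 30) [215. 389.]
(90, -60, 30) [654. 402.]
(90, -60, 0) [641. 361.]
(90, 0, 0) [657.  87.]
(-12, 12, 38) [104.  17.]
```

View pics/w26c.png

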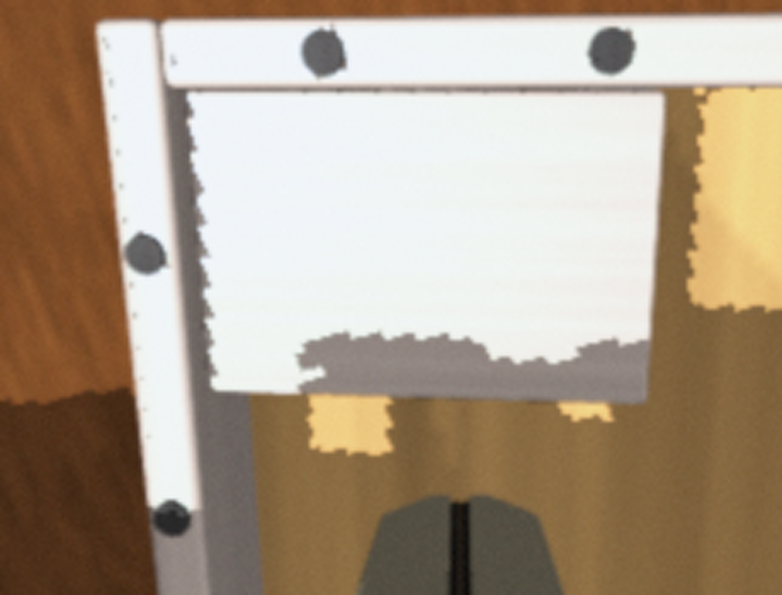

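Request:
{"fn": "play_rows", "kwargs": {
  "increments": [
    [[0, 0, -0.15, 0, 3, -2, -1], [0, 0, -0.17, 0, 0, -3, -1], [0, 0, -0.18, 0, 0, 0, -1], [0, 0, -0.18, 0, 0, 0, -1], [0, 0, -0.18, 0, 0, 0, -1], [0, 0, -0.18, 0, 0, 0, -1], [0, 0, -0.18, 0, 0, 0, -1], [0, 0, -0.18, 0, 0, 0, -1], [0, 0, -0.17, 0, 0, 0, -1], [0, 0, 0, 0, 0, 0, -1]]
  ]
}}

```text
clock: 37.75
tcp_pos: [0.4773, -0.0755, 0.1063]
eef_rot: [3.115, 0.334, 2.813]
ft_force: [-0.1, -0.7, -0.5]
width: 0.0003
```

```bash
python3 st.py wrist:w27; python3 - <<'E'
from h import *
s=manip.read_state()
print(plan((120,-95,60),s,rel=rel(0,np.pi))[:3])
E
```

```text
[ 0.6713  0.46   -0.8295  2.2812  1.177   0.468   0.1379] 37.75 0.0002948778341004134
tip [ 75.2358 -85.3226  78.3545] F tray [-0.2008 -0.684  -0.4704]
[[-0.9919  0.0952 -0.0841]
 [ 0.0962  0.9953 -0.0074]
 [ 0.083  -0.0154 -0.9964]]
(array([-0.0118, -0.0838, -0.0966]), array([-5.005 , -0.4503,  1.46  ]), array([-4.7981, -0.9442,  1.8631]))
```

View pics/w27.png

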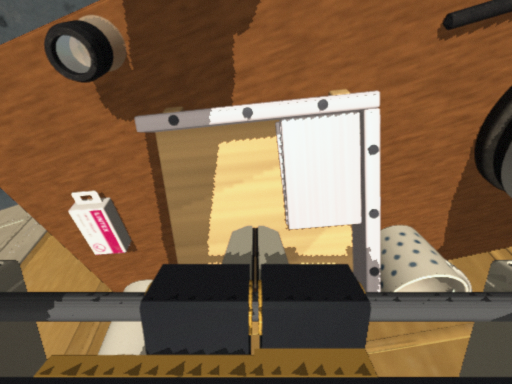

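Request:
{"fn": "play_rows", "kwargs": {
  "increments": [
    [[-0.012, -0.084, -0.097, 0, 0, 0, -1], [0, 0, 0, -2.4, -0.5, 0, -1], [0, 0, 0, -2.4, -0.4, 1, -1], [0, 0, 0, 0, 0, 0.9, -1], [0, 0, 0, 0, 0, 0, -1]]
  ]
}}

```text
clock: 38.42
tcp_pos: [0.5261, -0.098, 0.108]
eef_rot: [3.14, 0.407, 2.897]
ft_force: [-1.1, 0.4, -0.7]
width: 0.0005
```

```bash
python3 st.py wrist:w28; python3 - <<'E'
from h import *
s=manip.read_state()
a=cv2.imread('pics/w28.png')[0:190,280:420];cv2.imwrite('pics/w28c.png',cv2.resize(a,None,fx=3.1*1,fy=3.1,interpolation=cv2.INTER_CUBIC))
cv2.imwrite('pics/w28d.png',cv2.resize(a[:,:70],None,fx=8,fy=3.1,interpolation=cv2.INTER_CUBIC))
C=cam('wrist',s);B=trayR(TP[2]);o=np.array([TP[0],TP[1],.04])
for q in [(0,0,38),(90,0,38),(0,0,30),(90,0,30),(0,-60,30),(0,-60,0),(90,-60,30),(90,-60,0),(45,-60,30),(45,-60,0)]: print(q,(proj(C,B@(np.array(q)/1e3)+o)[0]).round(1))
E
```

```text
[ 0.6358  0.4884 -0.7361  2.2247  1.3077  0.4195  0.1566] 38.425 0.0005395473746098787
tip [121.3023 -96.2843  58.6699] F tray [-1.3446  0.1292 -0.1465]
[[-0.9998  0.0163 -0.0122]
 [ 0.0164  0.9998 -0.0058]
 [ 0.0121 -0.006  -0.9999]]
(0, 0, 38) [411.6  38.9]
(90, 0, 38) [393.  182.6]
(0, 0, 30) [404.9  42. ]
(90, 0, 30) [387.9 179.8]
(0, -60, 30) [310.1  43.8]
(0, -60, 0) [302.6  52.9]
(90, -60, 30) [305.1 181. ]
(90, -60, 0) [299.1 172.1]
(45, -60, 30) [307.4 117. ]
(45, -60, 0) [300.7 116. ]
```

View pics/w28.png

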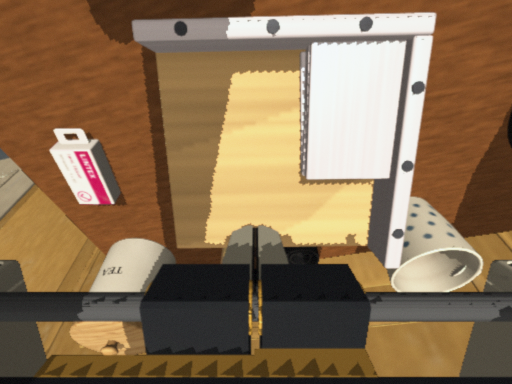

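View pics/w28c.png

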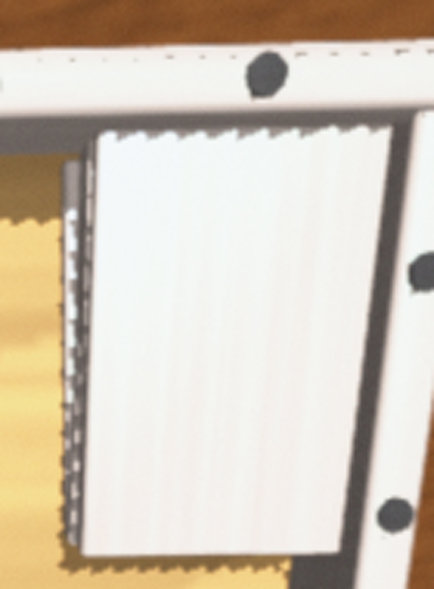

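View pics/w28d.png

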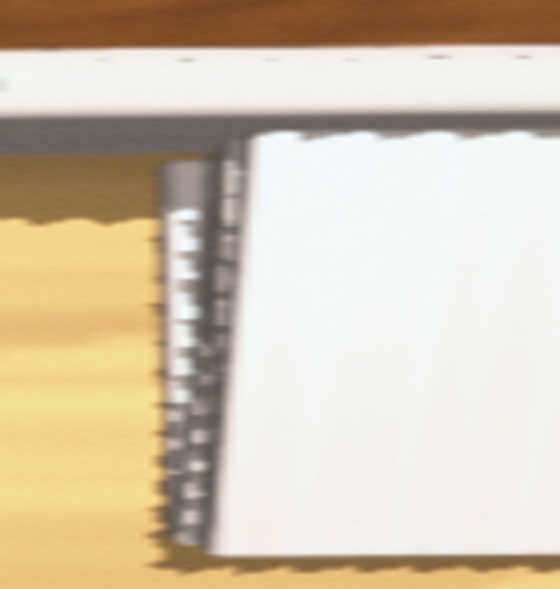

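```bash
python3 - <<'E'
from h import *
s=manip.read_state()
print(plan((116,-32,15),s,rel=rel(0,np.pi))[:3])
E
```

```text
(array([-0.0059, -0.0121, -0.0154]), array([0.5145, 6.4541, 4.3673]), array([0.4678, 6.4359, 4.3993]))
```

Request:
{"fn": "play_rows", "kwargs": {
  "increments": [
    [[-0.006, -0.012, -0.015, 0, 3, 0, -1], [0, 0, 0, 0.3, 3.4, 0, -1], [0, 0, 0, 0.1, 0, 2, -1], [0, 0, 0, 0, 0, 1.6, -1], [0, 0, 0, 0, 0, 0.8, -1], [0, 0, 0, 0, 0, 0.4, -1], [0, 0, 0, 0, 0, 0.4, -1], [0, 0, 0, 0, 0, 0, -1]]
  ]
}}

```text
clock: 39.48
tcp_pos: [0.5581, -0.0397, 0.0596]
eef_rot: [-3.141, 0.42, 2.915]
ft_force: [1.1, -0.7, 0.0]
width: 0.0005
```

```bash
python3 st.py
```

```text
[ 0.4253  0.6114 -0.6721  2.2184  1.6103  0.4869 -0.2378] 39.475 0.0005486660620003539
tip [117.6066 -32.5559   7.111 ] F tray [ 1.1038 -0.4722 -0.4463]
[[-1.     -0.0006  0.0008]
 [-0.0006  1.     -0.0003]
 [-0.0008 -0.0003 -1.    ]]
```

Request:
{"fn": "play_rows", "kwargs": {
  "increments": [
    [[0, 0, 0, 0, 0, 0.3, -1], [0, 0, 0, 0, 0, 0, -1]]
  ]
}}

```text
clock: 39.72
tcp_pos: [0.5594, -0.04, 0.0568]
eef_rot: [-3.141, 0.42, 2.915]
ft_force: [-0.7, -0.7, -0.3]
width: 0.0006
```

```bash
python3 st.py
```

```text
[ 0.4239  0.6187 -0.6707  2.2175  1.6233  0.4893 -0.2485] 39.725 0.0006157644265020085
tip [117.6088 -32.5089   4.0284] F tray [-0.6136 -0.8143 -0.0752]
[[-1.     -0.0008  0.0008]
 [-0.0008  1.     -0.0004]
 [-0.0008 -0.0004 -1.    ]]
```

Request:
{"fn": "play_rows", "kwargs": {
  "increments": [
    [[0, 0, 0, 0, 0, 0.3, -1], [0, 0, 0, 0, 0, 0, -1]]
  ]
}}

```text
clock: 39.98
tcp_pos: [0.5605, -0.0402, 0.0539]
eef_rot: [-3.141, 0.419, 2.915]
ft_force: [-0.6, -0.0, 0.3]
width: 0.0003
```

Request:
{"fn": "play_rows", "kwargs": {
  "increments": [
    [[0, 0, 0, 0, 0, 0.15, -1], [0, 0, 0, 0, 0, 0, -1]]
  ]
}}

```text
clock: 40.22
tcp_pos: [0.5609, -0.0402, 0.0534]
eef_rot: [-3.14, 0.421, 2.916]
ft_force: [-3.6, 1.1, 7.7]
width: 0.0004
```

Request:
{"fn": "play_rows", "kwargs": {
  "increments": [
    [[0, 0, 0, 0, 0, 0.15, -1], [0, 0, 0, 0, 0, 0, -1]]
  ]
}}

```text
clock: 40.48
tcp_pos: [0.5609, -0.0403, 0.0534]
eef_rot: [-3.139, 0.422, 2.917]
ft_force: [-10.5, -1.5, 20.2]
width: 0.0004
```

```bash
python3 st.py
```

```text
[ 0.4224  0.6286 -0.6716  2.2182  1.6471  0.497  -0.2691] 40.475 0.00036171420513818374
tip [117.5561 -32.3789   0.2358] F tray [-0.8543 -3.8467 22.479 ]
[[-1.     -0.0026  0.0034]
 [-0.0026  1.     -0.0018]
 [-0.0034 -0.0018 -1.    ]]
```

Request:
{"fn": "play_rows", "kwargs": {
  "increments": [
    [[0, 0, 0, 0, 0, -0.5, -1], [0, 0.1, 0, 0, 0, 0, -1], [0, 0, 0, 0, 0, 0, -1]]
  ]
}}

```text
clock: 40.85
tcp_pos: [0.5605, -0.043, 0.0558]
eef_rot: [-3.133, 0.354, 2.913]
ft_force: [-0.3, 0.2, -0.2]
width: 0.0007
```

```bash
python3 st.py; python3 - <<'E'
from h import *
s=manip.read_state()
print(plan((104,-32,1.8),s,rel=rel(0.1,np.pi))[:3])
E
```

```text
[ 0.4171  0.617  -0.645   2.1516  1.3612  0.4766  0.0197] 40.85 0.0006847680407262177
tip [121.3623 -34.9028   2.268 ] F tray [-0.4362  0.148  -0.0324]
[[-0.9979  0.001  -0.0652]
 [ 0.0016  1.     -0.009 ]
 [ 0.0652 -0.0091 -0.9978]]
(array([-0.009 ,  0.0348, -0.0017]), array([1.862 , 0.323 , 0.1548]), array([1.8549, 0.3246, 0.2224]))
```

Request:
{"fn": "play_rows", "kwargs": {
  "increments": [
    [[-0.009, 0.035, 0, 0, 0.3, 0, -1], [0, 0, 0, 0.5, 0, 0.05, -1], [0, 0, 0, 0.5, 0, 0.1, -1], [0, 0, 0, 0.4, 0, 0.05, -1], [0, 0, 0, 0.3, 0, 0.02, -1], [0, 0, 0, 0, 0, 0, -1]]
  ]
}}

```text
clock: 41.6
tcp_pos: [0.544, -0.0362, 0.0476]
eef_rot: [-3.141, 0.315, 2.916]
ft_force: [-0.2, -0.5, 0.7]
width: 0.0007
```

```bash
python3 st.py
```

```text
[ 0.4178  0.6215 -0.6493  2.1666  1.3141  0.4698  0.0565] 41.6 0.0007098174481177091
tip [103.373  -32.2947   1.7872] F tray [ 0.1687 -0.5844  0.6414]
[[-0.9947 -0.0015 -0.1033]
 [-0.0014  1.     -0.0003]
 [ 0.1033 -0.0002 -0.9947]]
```

Request:
{"fn": "play_rows", "kwargs": {
  "increments": [
    [[0, 0, 0, 0.2, 0, 0.02, -1], [0, 0, 0, 0.15, 0, 0.02, -1], [0, 0, 0, 0, 0, 0, -1]]
  ]
}}

```text
clock: 41.98
tcp_pos: [0.5411, -0.0356, 0.0461]
eef_rot: [-3.141, 0.315, 2.916]
ft_force: [0.5, 0.0, -0.0]
width: 0.0004
```

```bash
python3 st.py
```

```text
[ 0.4135  0.6205 -0.6442  2.1754  1.3299  0.4646  0.037 ] 41.975 0.00042598441534754864
tip [100.0921 -32.336    1.6747] F tray [ 0.431   0.1443 -0.2021]
[[-0.9947 -0.001  -0.1032]
 [-0.001   1.     -0.0002]
 [ 0.1032 -0.0001 -0.9947]]
```

Request:
{"fn": "play_rows", "kwargs": {
  "increments": [
    [[0, 0, 0, 0.1, 0, 0.01, -1], [0, 0, 0, 0.1, 0, 0.01, -1], [0, 0, 0, 0, 0, 0, -1]]
  ]
}}

```text
clock: 42.35
tcp_pos: [0.5402, -0.0354, 0.0457]
eef_rot: [-3.141, 0.317, 2.915]
ft_force: [2.1, -0.1, 0.9]
width: 0.0004
```

Request:
{"fn": "play_rows", "kwargs": {
  "increments": [
    [[0, 0, 0, 0.1, 0, 0.01, -1], [0, 0, 0, 0.1, 0, 0.01, -1], [0, 0, 0, 0, 0, 0, -1]]
  ]
}}

```text
clock: 42.72
tcp_pos: [0.54, -0.0354, 0.0456]
eef_rot: [-3.141, 0.32, 2.915]
ft_force: [5.9, -2.2, 1.7]
width: 0.0006
```

```bash
python3 st.py
```

```text
[ 0.4085  0.6185 -0.6381  2.1827  1.3504  0.4593  0.0136] 42.725 0.000589998446410229
tip [ 98.6705 -32.3671   1.7351] F tray [ 6.3761 -0.8425 -0.9614]
[[-0.9951 -0.0004 -0.0991]
 [-0.0004  1.     -0.0003]
 [ 0.0991 -0.0003 -0.9951]]
```

Request:
{"fn": "play_rows", "kwargs": {
  "increments": [
    [[0, 0, 0, 0.15, 0, 0, -1], [0, 0, 0, 0.15, 0, 0, -1], [0, 0, 0, 0, 0, 0, -1]]
  ]
}}

```text
clock: 43.1
tcp_pos: [0.5394, -0.0361, 0.0457]
eef_rot: [-3.14, 0.323, 2.914]
ft_force: [8.8, -3.5, 1.9]
width: 0.0007
```

```bash
python3 st.py
```

```text
[ 0.4054  0.6166 -0.6334  2.1875  1.3654  0.4569 -0.0032] 43.1 0.0007413448797103466
tip [ 98.2041 -33.1682   1.9105] F tray [ 9.3053 -1.4387 -2.0579]
[[-0.9955  0.0005 -0.0953]
 [ 0.0007  1.     -0.002 ]
 [ 0.0953 -0.0021 -0.9954]]
```

Request:
{"fn": "play_rows", "kwargs": {
  "increments": [
    [[0, 0, 0, -1.0, 0, 0, -1], [0, 0, 0, -1.2, 0, 0, -1], [0, 0, 0, 0, 0, -3, -1], [0, 0, 0, 0, -3, -2, -1], [0, 0, 0, 0, -4, 0, -1], [0, 0, 0, 0, 0, 0, -1]]
  ]
}}

```text
clock: 43.85
tcp_pos: [0.5215, -0.1073, 0.0967]
eef_rot: [-3.139, 0.312, 2.909]
ft_force: [-0.4, 1.5, -0.8]
width: 0.0003
```

```bash
cat > look.py <<'E'
from h import *
import sys
n=sys.argv[1];x0,x1,y0,y1=map(int,sys.argv[2:6]);k=float(sys.argv[6])
s=manip.read_state();f=viewer.grab_frame('wrist')[:,:,::-1];cv2.imwrite(f'pics/{n}.png',f)
cv2.imwrite(f'pics/{n}c.png',cv2.resize(f[y0:y1,x0:x1],None,fx=k,fy=k,interpolation=cv2.INTER_CUBIC))
C=cam('wrist',s);B=trayR(TP[2]);o=np.array([TP[0],TP[1],.04])
for q in [(0,0,38),(90,0,38),(160,0,38),(0,0,30),(90,0,30),(0,-60,30),(0,-60,6),(0,-60,0),(90,-60,30),(90,-60,6),(90,-60,0),(90,0,6)]: print(q,((proj(C,B@(np.array(q)/1e3)+o)[0]-[x0,y0]+.5)*k-.5).round(0))
E
python3 st.py; python3 look.py w29 280 430 10 200 3.1
```

```text
[ 0.6838  0.5355 -0.7774  2.1522  1.0604  0.4947  0.4444] 43.85 0.0003213855122723114
tip [ 118.0452 -106.4627   49.1255] F tray [-1.0424  1.4058 -0.4525]
[[-0.9942  0.0046 -0.107 ]
 [ 0.0051  1.     -0.0044]
 [ 0.107  -0.0049 -0.9942]]
(0, 0, 38) [459. 124.]
(90, 0, 38) [412. 568.]
(160, 0, 38) [381. 860.]
(0, 0, 30) [436. 136.]
(90, 0, 30) [393. 561.]
(0, -60, 30) [147. 138.]
(0, -60, 6) [122. 168.]
(0, -60, 0) [116. 174.]
(90, -60, 30) [129. 562.]
(90, -60, 6) [108. 544.]
(90, -60, 0) [103. 541.]
(90, 0, 6) [343. 543.]
```

View pics/w29c.png

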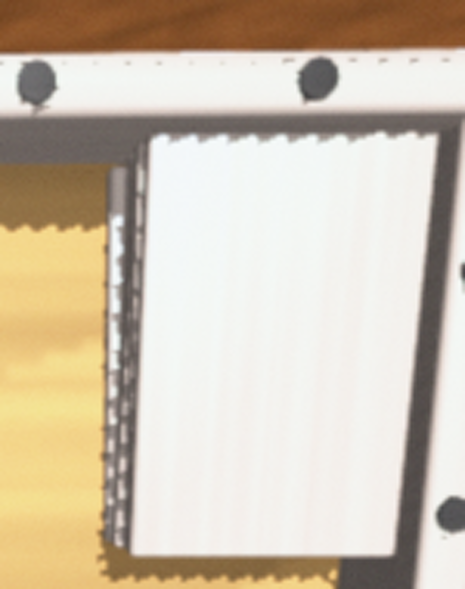

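Request:
{"fn": "play_rows", "kwargs": {
  "increments": [
    [[0, 0, 0.175, 0, 0, -2, -1], [0, 0, 0.175, 0, 0, 0, -1], [0, 0, 0.175, 0, 0, 0, -1], [0, 0, 0.175, 0, 0, 0, -1], [0, 0, 0.175, 0, 0, 0, -1], [0, 0, 0.175, 0, 0, 0, -1], [0, 0, 0.175, 0, 0, 0, -1], [0, 0, 0.175, 0, 0, 0, -1], [0, 0, 0.17, 0, 0, 0, -1], [0, 0, 0, 0, 0, 0, -1]]
  ]
}}

```text
clock: 45.15
tcp_pos: [0.5181, -0.1001, 0.1166]
eef_rot: [2.827, 0.001, 1.35]
ft_force: [-0.2, 0.3, 0.5]
width: 0.0006
```

```bash
python3 st.py; cat >> h.py <<'E'
def rely(d,e): # yaw 90 tool (tool x = tray y), tip leading +y by e
    return rel(d,np.pi/2)@Ro.from_euler('y',e).as_matrix()
E
python3 - <<'E'
from h import *
s=manip.read_state();print(rely(.15,.1))
print(plan((26,-85,20),s,rel=rely(.15,.1))[:3])
E
```

```text
[ 0.4447  0.4163 -0.4274  2.1506  0.6465  0.3593 -0.7251] 45.15 0.0006178997633009026
tip [ 121.5722 -100.4108   69.3216] F tray [-0.0841  0.2625  0.578 ]
[[-0.006   0.9945 -0.1041]
 [ 1.      0.0061  0.0013]
 [ 0.002  -0.1041 -0.9946]]
[[ 0.0149  0.9888 -0.1487]
 [ 0.995  -0.      0.0998]
 [ 0.0987 -0.1494 -0.9838]]
(array([0.0454, 0.0988, 0.0084]), array([ 1.9637, -9.1526,  5.88  ]), array([ 1.2778, -8.8864,  6.4498]))
```

Request:
{"fn": "play_rows", "kwargs": {
  "increments": [
    [[0.045, 0.099, 0.008, 0, 0, 0, -1], [0, 0, 0, 0, -3, 0, -1], [0, 0, 0, 0.6, -4, 1.4, -1], [0, 0, 0, 0.6, -1.9, 2, -1], [0, 0, 0, 0, 0, 2, -1], [0, 0, 0, 0, 0, 1, -1], [0, 0, 0, 0, 0, 0, -1]]
  ]
}}

```text
clock: 46.02
tcp_pos: [0.457, -0.0678, 0.0359]
eef_rot: [2.876, -0.097, 1.371]
ft_force: [0.3, -0.6, 0.1]
width: 0.0001
```

```bash
python3 st.py; python3 - <<'E'
from h import *
s=manip.read_state()
print(plan((26,-79,2.5),s,rel=rely(.15,.1))[:3])
E
```

```text
[ 0.2973  0.5096 -0.1853  2.3583  0.8304  0.0146 -0.8943] 46.025 9.043583431167984e-05
tip [ 29.6017 -86.4758  22.3257] F tray [ 0.4409 -0.5554 -0.075 ]
[[ 0.0145  0.9881 -0.1534]
 [ 0.995   0.0009  0.1001]
 [ 0.0991 -0.1541 -0.9831]]
(array([-0.0048, -0.0003,  0.0004]), array([ 0.541 , -0.0316,  2.0791]), array([ 0.5416, -0.0417,  2.0788]))
```

Request:
{"fn": "play_rows", "kwargs": {
  "increments": [
    [[0.04, 0, 0, 0, 0, 0.8, -1], [0, 0, 0, 0.3, 0, 0.6, -1], [0, 0, 0, 0.2, 0, 0.3, -1], [0, 0, 0, 0, 0, 0, -1]]
  ]
}}

```text
clock: 46.52
tcp_pos: [0.462, -0.0631, 0.0206]
eef_rot: [2.916, -0.096, 1.368]
ft_force: [-0.8, -0.0, -0.0]
width: 0.0006
```

```bash
python3 st.py; python3 - <<'E'
from h import *
s=manip.read_state()
print(plan((26,-79,3),s,rel=rely(.19,.1))[:3])
E
```

```text
[ 0.3221  0.5549 -0.2416  2.322   0.8417  0.066  -0.9183] 46.525 0.0005679987849088285
tip [ 28.3075 -80.7298   6.5279] F tray [-0.6999 -0.1744  0.2628]
[[ 0.0172  0.9813 -0.1919]
 [ 0.9951  0.0019  0.099 ]
 [ 0.0975 -0.1927 -0.9764]]
(array([-0.004 ,  0.0009,  0.0015]), array([ 0.1371, -0.1428,  0.4058]), array([ 0.1365, -0.1446,  0.4054]))
```

Request:
{"fn": "play_rows", "kwargs": {
  "increments": [
    [[0, 0, 0, 0.2, 0, 0.3, -1], [0, 0, 0, 0.3, 0, 0.1, -1], [0, 0, 0, 0.2, 0, 0.03, -1], [0, 0, 0, 0, 0, 0, -1]]
  ]
}}

```text
clock: 47.02
tcp_pos: [0.4648, -0.0562, 0.0171]
eef_rot: [2.915, -0.096, 1.367]
ft_force: [-0.3, 0.0, 0.2]
width: 0.0004
```

```bash
python3 st.py
```

```text
[ 0.2794  0.5617 -0.2081  2.3221  0.8457  0.0489 -0.94  ] 47.025 0.00042987122028258153
tip [ 27.9273 -73.3583   2.8632] F tray [-0.1624 -0.0233  0.3441]
[[ 0.018   0.9813 -0.1915]
 [ 0.9951  0.0011  0.099 ]
 [ 0.0973 -0.1923 -0.9765]]
```

Request:
{"fn": "play_rows", "kwargs": {
  "increments": [
    [[0, 0, 0, 0.15, 0, 0.02, -1], [0, 0, 0, 0.15, 0, 0.02, -1], [0, 0, 0, 0, 0, 0, -1]]
  ]
}}

```text
clock: 47.4
tcp_pos: [0.4654, -0.0536, 0.017]
eef_rot: [2.915, -0.096, 1.366]
ft_force: [-0.2, 1.1, -0.2]
width: 0.0003
```

```bash
python3 st.py
```

```text
[ 0.2685  0.5617 -0.2028  2.3219  0.8437  0.0477 -0.9454] 47.4 0.00034331053849362327
tip [ 27.9269 -70.6731   2.7223] F tray [-0.4788  1.0524 -0.0247]
[[ 0.0186  0.9813 -0.1915]
 [ 0.9951  0.0004  0.0987]
 [ 0.0969 -0.1924 -0.9765]]
```

Request:
{"fn": "play_rows", "kwargs": {
  "increments": [
    [[0, 0, 0, 0.1, 0, 0.01, -1], [0, 0, 0, 0.1, 0, 0.01, -1], [0, 0, 0, 0, 0, 0, -1]]
  ]
}}

```text
clock: 47.78
tcp_pos: [0.4654, -0.0533, 0.0169]
eef_rot: [2.916, -0.094, 1.364]
ft_force: [-1.4, -4.0, 1.0]
width: 0.0002
```

Request:
{"fn": "play_rows", "kwargs": {
  "increments": [
    [[0, 0, 0, 0.1, 0, 0.01, -1], [0, 0, 0, 0.1, 0, 0.01, -1], [0, 0, 0, 0, 0, 0, -1]]
  ]
}}

```text
clock: 48.15
tcp_pos: [0.465, -0.0514, 0.0166]
eef_rot: [2.917, -0.093, 1.364]
ft_force: [-1.6, -5.3, 0.6]
width: 0.0005
```

```bash
python3 st.py
```

```text
[ 0.2547  0.5615 -0.1951  2.3224  0.8404  0.0488 -0.952 ] 48.15 0.0005477934607163008
tip [ 27.0073 -68.4629   2.7075] F tray [-0.1188 -5.5327  0.67  ]
[[ 0.0198  0.9809 -0.1935]
 [ 0.9954 -0.0013  0.0954]
 [ 0.0934 -0.1945 -0.9764]]
```

Request:
{"fn": "play_rows", "kwargs": {
  "increments": [
    [[0, 0, 0, 0.1, 0, 0.01, -1], [0, 0, 0, 0.1, 0, 0.01, -1], [0, 0, 0, 0, 0, 0, -1]]
  ]
}}

```text
clock: 48.52
tcp_pos: [0.4649, -0.0506, 0.0164]
eef_rot: [2.918, -0.092, 1.362]
ft_force: [-2.5, -5.7, 0.9]
width: 0.0002
```

Request:
{"fn": "play_rows", "kwargs": {
  "increments": [
    [[0, 0, 0, 0.1, 0, 0.01, -1], [0, 0, 0, 0.1, 0, 0.01, -1], [0, 0, 0, 0, 0, 0, -1]]
  ]
}}

```text
clock: 48.9
tcp_pos: [0.4648, -0.0506, 0.0164]
eef_rot: [2.919, -0.089, 1.359]
ft_force: [-2.5, -9.1, 4.0]
width: 0.0003
```

```bash
python3 st.py
```

```text
[ 0.2414  0.5608 -0.186   2.3221  0.8371  0.0514 -0.9586] 48.9 0.00027945551404256986
tip [ 26.6254 -67.5336   2.7287] F tray [ 1.3232 -9.4651  3.8164]
[[ 0.022   0.9806 -0.1949]
 [ 0.9959 -0.0045  0.09  ]
 [ 0.0873 -0.1961 -0.9767]]
```

Request:
{"fn": "play_rows", "kwargs": {
  "increments": [
    [[0, 0.008, 0, -0.9, 0, -0.1, -1], [0, 0, 0, 0, 2, -0.45, -1], [0, 0, 0, 0, 1.6, -0.25, -1], [0, 0, 0, 0, 0, 0, -1]]
  ]
}}

```text
clock: 49.4
tcp_pos: [0.4994, -0.0617, 0.0324]
eef_rot: [2.912, -0.107, 1.369]
ft_force: [-1.2, -0.7, 0.6]
width: 0.0005
```

```bash
python3 st.py; python3 - <<'E'
from h import *
s=manip.read_state()
print(plan((62,-70,2.8),s,rel=rely(.19,.1))[:3])
E
```

```text
[ 0.4442  0.5798 -0.4309  2.2183  0.8107  0.206  -0.891 ] 49.4 0.0005280318041571646
tip [ 65.9951 -71.3904   2.5957] F tray [-0.6854 -0.9222  0.9423]
[[ 0.0207  0.9818 -0.1887]
 [ 0.9939  0.0002  0.1101]
 [ 0.1081 -0.1898 -0.9758]]
(array([-0.001 , -0.0103,  0.0001]), array([ 0.093 , -0.3923,  0.0705]), array([ 0.0937, -0.3924,  0.0692]))
```

Request:
{"fn": "play_rows", "kwargs": {
  "increments": [
    [[0, 0, 0, 0.15, 0, 0, -1], [0, 0, 0, 0.1, 0, 0, -1], [0, 0, 0, 0.1, 0, 0, -1], [0, 0, 0, 0, 0, 0, -1]]
  ]
}}

```text
clock: 49.9
tcp_pos: [0.4982, -0.059, 0.0322]
eef_rot: [2.915, -0.104, 1.369]
ft_force: [-0.6, -0.4, 0.8]
width: 0.0004
```

Request:
{"fn": "play_rows", "kwargs": {
  "increments": [
    [[0, 0, 0, 0.1, 0, 0.01, -1], [0, 0, 0, 0.1, 0, 0.01, -1], [0, 0, 0, 0, 0, 0, -1]]
  ]
}}

```text
clock: 50.28
tcp_pos: [0.4986, -0.0582, 0.0322]
eef_rot: [2.916, -0.103, 1.367]
ft_force: [-1.3, -1.2, 0.8]
width: 0.0006
```

```bash
python3 st.py
```

```text
[ 0.4265  0.5777 -0.422   2.2194  0.8091  0.2085 -0.9015] 50.275 0.0006340524461153364
tip [ 64.5524 -67.9804   3.0173] F tray [-0.5859 -1.5021  1.152 ]
[[ 0.0206  0.9812 -0.1917]
 [ 0.9944 -0.0003  0.1054]
 [ 0.1034 -0.1929 -0.9758]]
```

Request:
{"fn": "play_rows", "kwargs": {
  "increments": [
    [[0, 0, 0, 0.1, 0, 0.01, -1], [0, 0, 0, 0.1, 0, 0.01, -1], [0, 0, 0, 0.1, 0, 0, -1], [0, 0, 0, 0, 0, 0, -1]]
  ]
}}

```text
clock: 50.78
tcp_pos: [0.4985, -0.0582, 0.0322]
eef_rot: [2.917, -0.099, 1.364]
ft_force: [-1.8, -6.9, 3.2]
width: 0.0004
```

```bash
python3 st.py
```

```text
[ 0.4181  0.5764 -0.4155  2.2188  0.809   0.211  -0.9077] 50.775 0.00038283499785976777
tip [ 64.5015 -67.7791   3.0512] F tray [ 1.127  -7.0972  3.0487]
[[ 0.0222  0.981  -0.1926]
 [ 0.9949 -0.0028  0.1007]
 [ 0.0982 -0.1938 -0.9761]]
```

Request:
{"fn": "play_rows", "kwargs": {
  "increments": [
    [[0, 0, 0, -1.0, 0, 0, -1], [0, 0, 0, -1, 0, -3, -1], [0, 0, 0, -3, 0, -4, -1], [0, 0, 0, -4, 0, 0, -1], [0, 0, 0, 0, 0, 0, -1]]
  ]
}}

```text
clock: 51.4
tcp_pos: [0.4639, -0.1492, 0.0905]
eef_rot: [2.915, -0.105, 1.362]
ft_force: [0.4, 1.0, -0.6]
width: 0.0006
```

```bash
python3 st.py; python3 look.py w30 120 350 20 190 3.4
```

```text
[ 0.9141  0.5244 -0.7809  2.1753  0.6496  0.4206 -0.5517] 51.4 0.0005928777840722868
tip [  76.0603 -164.4007   61.7271] F tray [-0.0729  1.0621 -0.6254]
[[ 0.0265  0.9813 -0.1907]
 [ 0.9944 -0.0062  0.106 ]
 [ 0.1028 -0.1924 -0.9759]]
(0, 0, 38) [ 108. -109.]
(90, 0, 38) [ 559. -163.]
(160, 0, 38) [ 977. -213.]
(0, 0, 30) [129. -89.]
(90, 0, 30) [ 563. -139.]
(0, -60, 30) [149. 216.]
(0, -60, 6) [199. 234.]
(0, -60, 0) [210. 238.]
(90, -60, 30) [559. 196.]
(90, -60, 6) [568. 218.]
(90, -60, 0) [570. 223.]
(90, 0, 6) [573. -78.]
```

View pics/w30c.png

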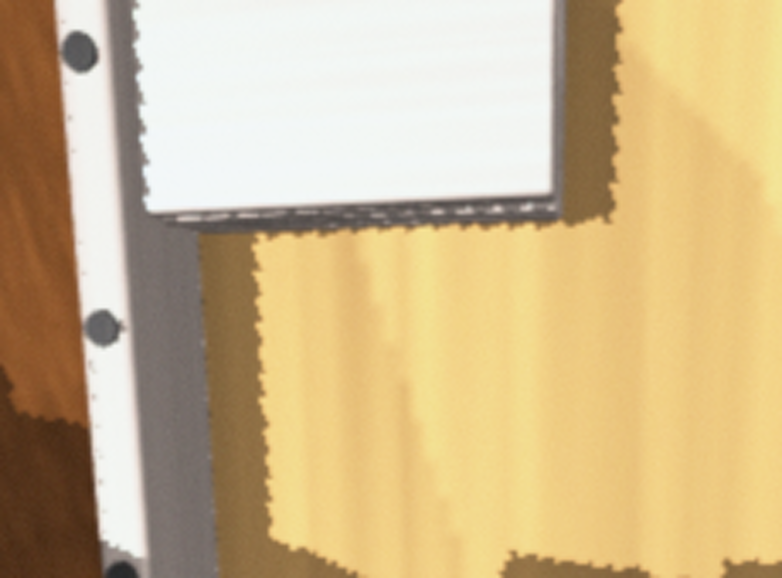

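View pics/w30.png

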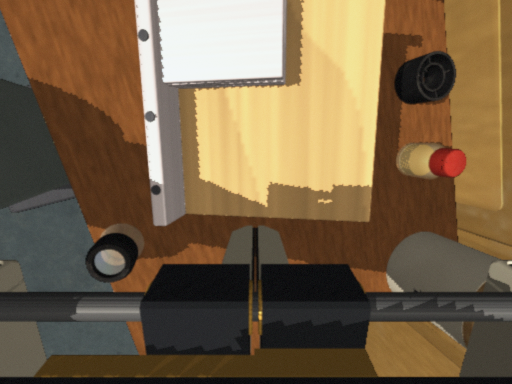

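```bash
python3 - <<'E'
from h import *
s=manip.read_state()
r=plan((116,-32,30),s,rel=rel(0,np.pi));print(r, r[0]/9)
E
```

```text
(array([-0.0672, -0.2361, -1.5771]), array([12.2849,  5.2069,  3.6634]), array([-4.7004, 12.5932,  3.2816]), array([ 0.5477, -0.0368,  0.0799])) [-0.0075 -0.0262 -0.1752]
```

Request:
{"fn": "play_rows", "kwargs": {
  "increments": [
    [[-0.0075, -0.026, -0.175, 0, 0, 0, -1], [-0.0075, -0.026, -0.175, 0, 0, 0, -1], [-0.0075, -0.026, -0.175, 0, 0, 0, -1], [-0.0075, -0.026, -0.175, 0, 0, 0, -1], [-0.0075, -0.026, -0.175, 0, 0, 0, -1], [-0.0075, -0.026, -0.175, 0, 0, 0, -1], [-0.0075, -0.026, -0.175, 0, 0, 0, -1], [-0.0075, -0.026, -0.175, 0, 0, 0, -1], [-0.0075, -0.026, -0.175, 0, 0, 0, -1], [0, 0, 0, -2, 0, 0, -1]]
  ]
}}

```text
clock: 52.7
tcp_pos: [0.4807, -0.1467, 0.0977]
eef_rot: [3.14, 0.413, 2.923]
ft_force: [0.4, 0.1, 0.1]
width: 0.0007
```

```bash
python3 st.py; python3 - <<'E'
from h import *
s=manip.read_state()
r=plan((114,-32,12),s,rel=rel(0,np.pi));print(r)
E
```

```text
[ 0.7652  0.4596 -0.6816  2.3222  1.4988  0.2906  0.1173] 52.7 0.0006504430512622587
tip [  86.4057 -154.4117   62.8339] F tray [ 0.3655  0.2133 -0.1033]
[[-1.     -0.008  -0.0058]
 [-0.008   1.      0.0052]
 [ 0.0058  0.0053 -1.    ]]
(array([ 0.0052, -0.0058,  0.008 ]), array([-2.9083, 12.1719,  5.1309]), array([-2.7815, 12.2214,  5.0835]), array([ 0.5531, -0.038 ,  0.0626]))
```

Request:
{"fn": "play_rows", "kwargs": {
  "increments": [
    [[0.005, -0.006, 0.008, -2.8, 0, 0, -1], [0, 0, 0, 0, 4, 0, -1], [0, 0, 0, 0, 5, 1, -1], [0, 0, 0, 0, 3.2, 2, -1], [0, 0, 0, 0, 0, 2, -1], [0, 0, 0, 0, 0, 0.6, -1], [0, 0, 0, 0, 0, 0.3, -1], [0, 0, 0, 0, 0, 0, -1]]
  ]
}}

```text
clock: 53.7
tcp_pos: [0.5592, -0.0428, 0.0567]
eef_rot: [-3.141, 0.423, 2.907]
ft_force: [0.6, 0.5, 0.0]
width: 0.0005
```

```bash
python3 st.py; python3 - <<'E'
from h import *
s=manip.read_state()
r=plan((103,-31,2),s,rel=rel(0,np.pi));print(r)
E
```

```text
[ 0.396   0.6065 -0.6217  2.2214  1.6399  0.4609 -0.274 ] 53.7 0.0005487374844756317
tip [117.8452 -35.1899   3.6866] F tray [ 0.4738  0.6451 -0.1651]
[[-1.      0.0071  0.0043]
 [ 0.007   1.     -0.0039]
 [-0.0043 -0.0039 -1.    ]]
(array([-0.0039,  0.0043, -0.007 ]), array([1.5046, 0.4239, 0.1606]), array([1.5009, 0.4338, 0.1687]), array([ 0.5475, -0.0357,  0.049 ]))
```

Request:
{"fn": "play_rows", "kwargs": {
  "increments": [
    [[-0.004, 0.004, -0.007, 0.3, 0.3, 0.15, -1], [0, 0, 0, 0.5, 0.1, 0, -1], [0, 0, 0, 0.5, 0, 0, -1], [0, 0, 0, 0.3, 0, 0, -1], [0, 0, 0, 0.1, 0, 0, -1], [0, 0, 0, 0, 0, 0, -1]]
  ]
}}

```text
clock: 54.45
tcp_pos: [0.5458, -0.0356, 0.0481]
eef_rot: [-3.141, 0.419, 2.915]
ft_force: [-0.0, -0.4, 0.5]
width: 0.0003
```

```bash
python3 st.py
```

```text
[ 0.3918  0.6183 -0.6381  2.2595  1.7179  0.4799 -0.365 ] 54.45 0.0003024686664158732
tip [101.1023 -31.2844   1.8429] F tray [ 0.2435 -0.3477  0.3936]
[[-1.     -0.0002  0.0003]
 [-0.0002  1.     -0.0001]
 [-0.0003 -0.0001 -1.    ]]
```

Request:
{"fn": "play_rows", "kwargs": {
  "increments": [
    [[0, 0, 0, 0.1, 0, 0, -1], [0, 0, 0, 0.1, 0, 0, -1], [0, 0, 0, 0.1, 0, 0, -1], [0, 0, 0, 0, 0, 0, -1]]
  ]
}}

```text
clock: 54.95
tcp_pos: [0.544, -0.0352, 0.0473]
eef_rot: [-3.141, 0.421, 2.914]
ft_force: [1.1, -0.6, 1.3]
width: 0.0002
```

Request:
{"fn": "play_rows", "kwargs": {
  "increments": [
    [[0, 0, 0, 0.1, 0, 0, -1], [0, 0, 0, 0.1, 0, 0, -1], [0, 0, 0, 0, 0, 0, -1]]
  ]
}}

```text
clock: 55.32
tcp_pos: [0.5435, -0.035, 0.0471]
eef_rot: [-3.141, 0.423, 2.914]
ft_force: [5.2, -1.6, 2.0]
width: 0.0006
```

```bash
python3 st.py
```

```text
[ 0.3933  0.6209 -0.6448  2.2696  1.7434  0.4893 -0.3947] 55.325 0.0005683283038855039
tip [ 98.4292 -31.2454   1.9137] F tray [ 5.7365 -0.3585 -0.3543]
[[-1.      0.0005  0.0043]
 [ 0.0005  1.     -0.0006]
 [-0.0043 -0.0006 -1.    ]]
```

Request:
{"fn": "play_rows", "kwargs": {
  "increments": [
    [[0, 0, 0, 0.1, 0, 0, -1], [0, 0, 0, 0.1, 0, 0, -1], [0, 0, 0, 0, 0, 0, -1]]
  ]
}}

```text
clock: 55.7
tcp_pos: [0.5436, -0.0348, 0.0472]
eef_rot: [-3.141, 0.426, 2.914]
ft_force: [6.8, -2.0, 2.4]
width: 0.0
```

```bash
python3 st.py
```

```text
[ 0.3939  0.6219 -0.6478  2.2722  1.754   0.4935 -0.4062] 55.7 3.692543275433252e-05
tip [ 98.3736 -30.9805   1.9644] F tray [ 7.4458 -0.4376 -0.6695]
[[-1.      0.0005  0.0075]
 [ 0.0005  1.     -0.0005]
 [-0.0075 -0.0005 -1.    ]]
```

Request:
{"fn": "play_rows", "kwargs": {
  "increments": [
    [[0, 0, 0, 0.1, 0, 0, -1], [0, 0, 0, 0.1, 0, 0, -1], [0, 0, 0, 0, 0, 0, -1]]
  ]
}}

```text
clock: 56.08
tcp_pos: [0.5437, -0.0348, 0.0473]
eef_rot: [-3.141, 0.43, 2.914]
ft_force: [8.7, -1.1, 3.0]
width: 0.0005
```

```bash
python3 st.py
```

```text
[ 0.3947  0.6228 -0.6507  2.2749  1.7645  0.4982 -0.4176] 56.075 0.0005385165484509226
tip [ 98.4013 -30.9893   2.0449] F tray [ 9.1828  0.8338 -0.7556]
[[-0.9999  0.0007  0.011 ]
 [ 0.0007  1.     -0.0011]
 [-0.011  -0.0011 -0.9999]]
```

Request:
{"fn": "play_rows", "kwargs": {
  "increments": [
    [[0, 0, 0, -1.0, 0, 0, -1], [0, 0, 0, -1.5, 0, 0, -1], [0, 0, 0, 0, 0, -3, -1], [0, 0, 0, 0, -3, -2.5, -1], [0, 0, 0, 0, -4, 0, -1], [0, 0, 0, 0, 0, 0, -1]]
  ]
}}

```text
clock: 56.82
tcp_pos: [0.5196, -0.1054, 0.1038]
eef_rot: [-3.139, 0.416, 2.909]
ft_force: [-0.6, 0.2, 0.6]
width: 0.0005
```

```bash
python3 st.py side:s31; python3 look.py w31 280 430 10 200 3.1
```

```text
[ 0.5774  0.4624 -0.6162  2.2532  1.3608  0.3366  0.1282] 56.825 0.0004515240527932801
tip [ 114.8985 -105.027    56.7819] F tray [-0.3623  0.0469  0.8528]
[[-1.      0.005  -0.0029]
 [ 0.005   1.     -0.0043]
 [ 0.0029 -0.0044 -1.    ]]
(0, 0, 38) [451. 126.]
(90, 0, 38) [381. 567.]
(160, 0, 38) [338. 836.]
(0, 0, 30) [428. 134.]
(90, 0, 30) [363. 557.]
(0, -60, 30) [134. 135.]
(0, -60, 6) [109. 154.]
(0, -60, 0) [104. 158.]
(90, -60, 30) [107. 558.]
(90, -60, 6) [ 89. 532.]
(90, -60, 0) [ 84. 526.]
(90, 0, 6) [319. 531.]
```

View pics/w31c.png

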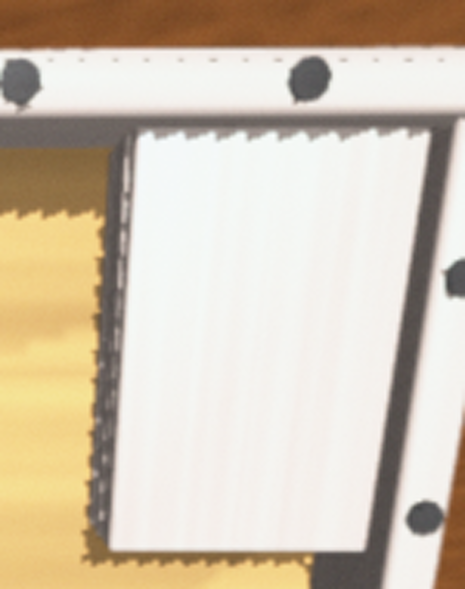

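View pics/s31.png

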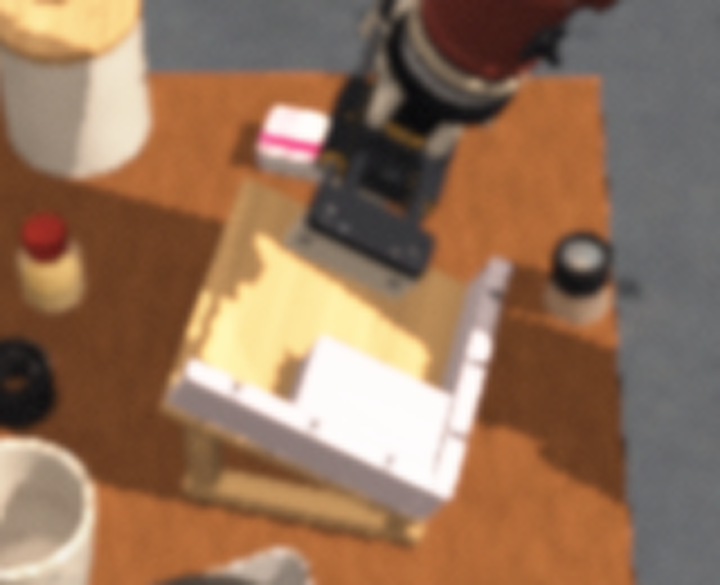

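```bash
python3 - <<'E'
from h import *
s=manip.read_state();C=cam('wrist',s);B=trayR(TP[2]);o=np.array([TP[0],TP[1],.04])
P=lambda q:proj(C,B@(np.array(q)/1e3)+o)[0]
f=cv2.imread('pics/w31.png').astype(float)
g=f.mean(2)
for r in (90,110,130,150,170):
    # x in tray at which (x,0,30) hits row r
    from scipy.optimize import brentq
    row=lambda y,z:(lambda x:P((x,y,z))[0])(brentq(lambda x:P((x,y,z))[1]-r,-60,200))
    print(r,'pred -60/30 %.1f  0/30 %.1f 0/38 %.1f 12/38 %.1f  -60/0 %.1f'%(row(-60,30),row(0,30),row(0,38),row(12,38),row(-60,0)))
    gr=np.gradient(g[r]);idx=[i for i in range(300,440) if abs(gr[i])>18 and abs(gr[i])==max(abs(gr[i-2:i+3]))]
    out=[]
    for i in idx:
        w=abs(gr[i-2:i+3]);out.append((round(float((w*np.arange(i-2,i+3)).sum()/w.sum()),1),int(gr[i])))
    print(out)
E
```

```text
90 pred -60/30 318.3  0/30 409.9 0/38 416.5 12/38 435.6  -60/0 309.7
[(312.4, -38), (318.0, 41), (321.2, 40), (412.6, -60), (420.1, 51), (438.7, -59)]
110 pred -60/30 317.0  0/30 406.8 0/38 413.3 12/38 432.0  -60/0 308.7
[(311.8, -28), (320.0, 58), (409.4, -61), (417.0, 54), (435.1, -64)]
130 pred -60/30 315.8  0/30 403.7 0/38 410.1 12/38 428.5  -60/0 307.6
[(310.8, -37), (318.8, 55), (406.3, -65), (413.9, 50), (431.7, -55)]
150 pred -60/30 314.5  0/30 400.7 0/38 406.9 12/38 424.9  -60/0 306.5
[(308.5, -37), (317.2, 55), (403.2, -66), (410.8, 49), (428.1, -63)]
170 pred -60/30 313.3  0/30 397.6 0/38 403.7 12/38 421.3  -60/0 305.4
[(308.3, -42), (315.9, 62), (400.0, -69), (407.4, 54), (424.6, -52)]
```

```bash
python3 - <<'E'
from h import *
print(job.sign_off()); s=manip.read_state();print(s['clock'],s['ft_force'])
E
```

```text
the job is handed in; nothing more can be done
None
the job is handed in; nothing more can be done
```

The loose plate is flat on top of the stack, and all five plates now sit against both fences as one block. I handed the job in at about 57 s of the 72 s, with the gripper clear of everything.

**Last checks:**
- **Left fence:** in the final wrist picture the top plate was about 0.3–0.5 mm from the left fence, which is within measurement error. The five plates agree with each other to about 0.3 mm.
- **Low fence:** the upper edge sits where a flush stack should. The last push stopped at the same point as the load rose from 6 to 9 N. I could not see the low-edge contact directly because of a shadow.
- **Forces:** the readings I took while pushing stayed at 10 N or below. One touch on the bed to find its height reached about 22 N. The force between readings is not known.
- **Other objects:** I moved nothing else on purpose, and the ones visible in the last pictures were in place. I did not measure them.

**What failed or disagreed:**
- The first grasp closed above the plate. The pictures and a later touch on the bed showed the finger ends about 38 mm behind the reported TCP, although the TCP is described as being at the very end of the fingers. I used that offset from then on.
- The arm could not tilt the full 24° at the placing spot because joint 6 was at its limit. I put the plate down about 0.1 rad off square, and it settled flat.
- The first taps left the top plate 2–3.5 mm off the left fence and the bottom plate slightly turned. I tapped again, higher for the top plates and with the finger tip leading for the bottom one, then tapped once more towards the low fence.

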